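# Make the denture injection bench ready: set and lock the pressure, cap the resin capsules

## Robot

A 6-joint arm with a two-finger parallel gripper is mounted at the origin on the work surface. World frame = base frame: x ahead of the robot, y to its left, z up, the work surface at z = 0. Lengths are in m, angles in rad, forces in N, time in s.
With the tool pointing down it reaches from about 0.35 to 0.775 m from the base axis. Payload 7.3 kg.
Tool frame: the origin (TCP) lies on the centre line of the jaws, within the pads' length; the fingertips stand 11 mm ahead of it and the grasp point (between the pads) lies 8 mm behind it; z points along the fingers, y is the direction in which the jaws open and shut (so a half turn about z gives the same grasp; the last joint's range is limited). The gripper opens to 92 mm and grips with 3 to 60 N. Pads are 19 mm wide; open, the fingers measure 130 mm over their backs; the gripper's body (75 mm by 190 mm) begins 47 mm behind the grasp point.
Start: joints at [1.049, 0.342, 1.524, -0, 1.275, -0.146], TCP at [0.193, 0.488, 0.212] pointing down, gripper open.
Joint ranges: [-2.53, 2.53], [-0.77, 2.02], [0.04, 2.7], [-1, 4.14], [0.28, 2.66], [-3.11, 3.11]. Speed limits (rad/s): [2.57, 2.57, 3.14, 3.14, 3.14, 3.14].

## Interface

Orientations are given as [roll, pitch, yaw] about the fixed x, y, z axes, in that order (R = Rz(yaw) Ry(pitch) Rx(roll)).
In Python, from cell import robot gives the robot as it stands.
- The arm moves only by the tool jog_arm, never from a script. Its argument "deltas" is one flat list of numbers, 6 for each row, row after row: the shift along the world's x, y, z in units of 0.1 m (1.0 is 0.1 m), then the turn, a rotation vector about the world's x, y, z in units of 90 degrees (1.0 is 90 degrees). A call has 1 to 5 rows; each row is the pose to reach, as a shift and turn from the pose commanded when the call began; what a row does not reach only later rows make up. A row lasts 1/12 s, in which the tool goes at most 41.7 mm and 7.16 degrees, less where a joint would pass 70% of its speed; a pose out of reach is approached as far as the arm can. A call with a number of a shift or a turn outside -1 to 1 is refused whole. A call with a gripper value outside its range is refused whole. "claw" is the opening, from 0 (shut) to 1 (fully open), set as the call begins (left out, the last holds). The fingers move at their own pace and stop on an object; "newtons" is the grip in N (left out, the last holds). Time passes only in rows, so rows that repeat a pose let the fingers close. It gives the time, the measured TCP pose, the force and the opening at its end, in the units of the state.
- robot.observe(): the state, without advancing time (a new reading comes with each control period).
- robot.read_camera(name): name is "scene" or "top" or "wrist"; returns the picture (420x560x3 uint8, red, green, blue); there is no depth.
- robot.camera_params(name): a dict with "fx", "fy", "cx", "cy" (pixels), "R" (3x3) and "t" (3): a world point X has camera coordinates R X + t. Camera axes: x right, y down, z forward; pixel columns grow to the right and rows downward; lengths in m; the calibration is good to about 2 mm. A picture is of the moment at which its call begins: read the wrist's pose just before it. camera_params takes no time and is no camera call; for the wrist camera it gives the pose at the moment of the call.
- robot.hand_in(): hands the job in, once; it reports no verdict.
The state is a dict: "time": time; "qpos": joint angles; "qvel": joint speeds; "joint_efforts": joint torques, N m; "tool_pos": TCP position; "tool_rot": TCP orientation; "contact_force": force on the tool from outside, world axes, zero at the start; "torque": the same for the moment, N m; "opening": finger opening in m.
Only numpy, scipy, OpenCV 4.12 (cv2) and the standard library are available. Lean on these libraries where they do the work, as an engineer would, in place of code of your own. Each camera call takes 0.05 s, during which the arm holds its last target. There are 200 camera calls.

## Task

Get the denture injection bench ready: turn the pressure knob until the gauge reads 6 bar (its red mark), and only then turn the lock ring under the knob clockwise until it is tight. Stand every capsule upright in a recess of its own in the aluminium stand and press its grey end cap in until it snaps fully home, flush with the rim, with the seating tool held squarely and not with the fingers. Finally stand the seating tool upright on its rubber rest, and leave the other things on the bench where they are.

Things in the scene. Friction and masses are not known exactly. Their poses are not given: they have to be found in the camera images.
- pressure_unit: Blue bench-top pressure unit (fixed): console 180 x 250 mm, its flat white top panel 75 mm above the bench; origin under its centre. Its own x points to the air-line side, away from the robot at yaw 0. On the panel: the round pressure gauge (96 mm wide, bezel 8 mm high) centred 60 mm to own +y, and the pressure knob with its lock ring, on one upright axis at own x -15 mm, y -70 mm.
- pressure_knob (a joint): Pressure knob, rad: 0 is 0 bar, 0.4 rad per bar, 2.4 rad is 6 bar, stop at 4.0 rad (10 bar). Grows when turned clockwise seen from above. It stays where it is left (0.08 N m of friction). The gauge needle turns with it by the same angle, along eleven ticks from 0 to 10 bar; the one red mark on the gauge's rim stands at 6 bar.
- pressure_knob_grip (a point): Point on the knob's axis at mid grip height, 113 mm above the bench. The knob is a round black fluted cylinder 38 mm wide, from 97 to 125 mm above the bench (the ring's top is at 95), with a white pointer line on top. The gauge bezel begins 80 mm from its axis.
- lock_ring (a joint): Lock ring under the knob, rad: 0 slack, 1.3 tight against its stop. Grows when turned clockwise seen from above; 0.12 N m of friction; turning it does not turn the knob. A black line on it stands at the panel's second mark when it is tight.
- lock_ring_grip (a point): Centre of the lock ring at mid height, 88 mm above the bench (13 mm above the panel), on the knob's axis. The ring is a round knurled aluminium disc 58 mm wide, 14 mm high (81 to 95 mm above the bench), wider than the knob that stands above it: straddle the knob to grip it from above.
- capsule_stand: Capsule stand (fixed): aluminium block 276 x 90 x 25 mm with a row of four round recesses along its own x, 66 mm apart: their centres at own x -99, -33, 33 and 99 mm, y 0. Each is 54 mm wide and 15 mm deep, its floor 10 mm above the bench. Origin under the block's centre.
- capsule1: Injection capsule (absent in some starts): white plastic cylinder 44 mm wide, rim 71 mm above its foot (a narrow bead 46 mm wide just under the rim), about 0.15 kg, standing upright on the bench; origin at the centre of its foot, z up. Its grey end cap, 36 mm wide, sits started in the mouth.
- capsule2: Injection capsule (absent in some starts): white plastic cylinder 44 mm wide, rim 71 mm above its foot (a narrow bead 46 mm wide just under the rim), about 0.15 kg, standing upright on the bench; origin at the centre of its foot, z up. Its grey end cap, 36 mm wide, sits started in the mouth.
- capsule3: Injection capsule (absent in some starts): white plastic cylinder 44 mm wide, rim 71 mm above its foot (a narrow bead 46 mm wide just under the rim), about 0.15 kg, standing upright on the bench; origin at the centre of its foot, z up. Its grey end cap, 36 mm wide, sits started in the mouth.
- capsule4: Injection capsule (absent in some starts): white plastic cylinder 44 mm wide, rim 71 mm above its foot (a narrow bead 46 mm wide just under the rim), about 0.15 kg, standing upright on the bench; origin at the centre of its foot, z up. Its grey end cap, 36 mm wide, sits started in the mouth.
- cap1 (a joint): How far the end cap of capsule1 is pushed in, m: 0 started (its top 9 mm proud of the rim, 80 mm above the capsule's foot), 0.008 home (flush with the rim to 1 mm, 72 mm above the foot). A tight snap fit: it takes 10 to 14 N all the way down to its stop, and stays where it is left.
- cap2 (a joint): How far the end cap of capsule2 is pushed in, m: 0 started (its top 9 mm proud of the rim, 80 mm above the capsule's foot), 0.008 home (flush with the rim to 1 mm, 72 mm above the foot). A tight snap fit: it takes 10 to 14 N all the way down to its stop, and stays where it is left.
- cap3 (a joint): How far the end cap of capsule3 is pushed in, m: 0 started (its top 9 mm proud of the rim, 80 mm above the capsule's foot), 0.008 home (flush with the rim to 1 mm, 72 mm above the foot). A tight snap fit: it takes 10 to 14 N all the way down to its stop, and stays where it is left.
- cap4 (a joint): How far the end cap of capsule4 is pushed in, m: 0 started (its top 9 mm proud of the rim, 80 mm above the capsule's foot), 0.008 home (flush with the rim to 1 mm, 72 mm above the foot). A tight snap fit: it takes 10 to 14 N all the way down to its stop, and stays where it is left.
- seating_tool: Seating tool: hand tamper 112 mm tall, 0.35 kg, standing upright on its flat steel foot; origin at the centre of the foot's underside, z up. Foot 46 mm wide and 14 mm high, stem 16 mm thick, wooden handle 28 mm thick from 56 to 108 mm above the underside, round about its axis.
- tool_rest: Tool rest (fixed): round rubber mat 100 mm wide, 3 mm thick, flat; origin under its centre. The seating tool stands on it at the start.
- monomer_bottle: Bystander, loose: amber bottle 54 mm wide, 115 mm tall; origin at the centre of its foot.
- plaster_cast: Bystander, loose: plaster dental cast 66 x 70 mm, 36 mm tall; origin at the centre of its foot.
- powder_jar: Bystander, loose: white jar 60 mm wide, 75 mm tall; origin at the centre of its foot.
- tool_pot: Bystander, loose: white pot 72 mm wide with wax knives and brushes in it, about 150 mm tall; origin at the centre of its foot.
Not all that is in view belongs to the job. Leave any blue look-alike of the seating_tool alone.

How it is judged:
On the way, in this order (a step that is already met when the one before it is completed fails the run):
1. the pressure knob stands at 6 bar (within 0.3 bar) (value of joint pressure_knob between 2.28 and 2.52 rad), for 0.3 s.
2. the lock ring is tight with the knob still at 6 bar (within 0.3 bar) (all of step 1 and value of joint lock_ring above 1.15 rad), for 0.2 s.
At the end, for the whole second after the job is handed in: Knob at 6 bar within 0.3 bar, lock ring tight (over 1.15 rad). Every capsule present stands upright on the floor of a recess, its cap in by over 6.5 of 8 mm. The seating tool stands upright on its rest, within 35 mm of its centre. All at rest (all of step 2 and height (world z) of each of capsule1, capsule2, capsule3, capsule4 below 0.014 m and y of capsule1 in the frame of capsule_stand between -0.008 and 0.008 m and (x of capsule1 in the frame of capsule_stand between -0.107 and -0.091 m or x of capsule1 in the frame of capsule_stand between -0.041 and -0.025 m or x of capsule1 in the frame of capsule_stand between 0.025 and 0.041 m or x of capsule1 in the frame of capsule_stand between 0.091 and 0.107 m) and angle between each of capsule1, capsule2, capsule3, capsule4, seating_tool's own z axis and vertical below 0.1 rad and value of joint each of cap1, cap2, cap3, cap4 above 0.0065 m and linear speed of each of capsule1, capsule2, capsule3, capsule4, seating_tool below 0.02 m/s and y of capsule2 in the frame of capsule_stand between -0.008 and 0.008 m and (x of capsule2 in the frame of capsule_stand between -0.107 and -0.091 m or x of capsule2 in the frame of capsule_stand between -0.041 and -0.025 m or x of capsule2 in the frame of capsule_stand between 0.025 and 0.041 m or x of capsule2 in the frame of capsule_stand between 0.091 and 0.107 m) and y of capsule3 in the frame of capsule_stand between -0.008 and 0.008 m and (x of capsule3 in the frame of capsule_stand between -0.107 and -0.091 m or x of capsule3 in the frame of capsule_stand between -0.041 and -0.025 m or x of capsule3 in the frame of capsule_stand between 0.025 and 0.041 m or x of capsule3 in the frame of capsule_stand between 0.091 and 0.107 m) and y of capsule4 in the frame of capsule_stand between -0.008 and 0.008 m and (x of capsule4 in the frame of capsule_stand between -0.107 and -0.091 m or x of capsule4 in the frame of capsule_stand between -0.041 and -0.025 m or x of capsule4 in the frame of capsule_stand between 0.025 and 0.041 m or x of capsule4 in the frame of capsule_stand between 0.091 and 0.107 m) and horizontal distance between seating_tool and tool_rest below 0.035 m and height (world z) of seating_tool between 0.001 and 0.008 m); the robot touches nothing.
It fails at once if a bystander was shifted by more than 40 mm (distance of any of monomer_bottle, plaster_cast, powder_jar, tool_pot from where it was at the start of the episode above 0.04 m).
It fails at once if an end cap was squeezed or pushed with the fingers or the arm (over 8 N) (contact force between any of the fingers, the arm and cap1 above 8 N or contact force between any of the fingers, the arm and cap2 above 8 N or contact force between any of the fingers, the arm and cap3 above 8 N or contact force between any of the fingers, the arm and cap4 above 8 N).
It fails at once if the seating tool was pressed (over 6 N) on a cap while tilted more than 15 degrees ((contact force between seating_tool and cap1 above 6 N and angle between seating_tool's own z axis and vertical above 0.26 rad) or (contact force between seating_tool and cap2 above 6 N and angle between seating_tool's own z axis and vertical above 0.26 rad) or (contact force between seating_tool and cap3 above 6 N and angle between seating_tool's own z axis and vertical above 0.26 rad) or (contact force between seating_tool and cap4 above 6 N and angle between seating_tool's own z axis and vertical above 0.26 rad)).
Of capsule1, capsule2, capsule3, capsule4 only 3 to 4 are there at a start; the rules pass over those that are not, and their reading is None.
At some moment in a run one of seating_tool may be knocked a few centimetres aside while the robot is not near it.
It also fails if it takes over 210 s, if anything falls off the work surface, if the arm or the gripper's body presses on something with over 40 N, if the wrist force passes 120 N, or if a joint passes its speed limit or range.

## Working session

There is one attempt and no reset: what is moved stays moved. The work goes in short steps, Python scripts to look and compute and a tool call to move; the robot and the scene stay as the last step left them, time stands still between calls to the robot, and variables do not carry over. Pictures are saved under pics/ and viewed, about 12 in all and at most 16, crops included, and the job is handed in when it is done.

Besides the shell and the picture viewer there is one more tool, called as a command line: name --argument value ..., lists and objects as JSON in quotes. jog_arm: Moves the arm, as the interface text tells. Its arguments: {"type":"object","properties":{"deltas":{"type":"array","items":{"type":"number"}},"claw":{"type":"number"},"newtons":{"type":"number"}},"required":["deltas"]}

```bash
mkdir -p pics; ls; python3 - <<'E'
from cell import robot
import cv2
print(robot.observe())
for n in ("top","scene"):
    im=robot.read_camera(n); cv2.imwrite(f"pics/{n}0.png",cv2.resize(im[:,:,::-1],(800,600),interpolation=cv2.INTER_CUBIC))
    print(n,robot.camera_params(n))
E
```

```text
pics
{'time': 0.0, 'qpos': array([ 1.04900500e+00,  3.42699777e-01,  1.52500638e+00,  3.26621161e-05,
        1.27538995e+00, -1.45989429e-01]), 'qvel': array([-0.00127686,  0.00042153,  0.00011777, -0.0003688 ,  0.00194194,
       -0.00016988]), 'joint_efforts': array([-1.78121936e-03, -4.31237698e+01, -2.44224626e+01,  7.15595065e-02,
        5.59166784e-02, -1.71222337e-04]), 'tool_pos': array([0.19243723, 0.48800769, 0.2111606 ]), 'tool_rot': array([-3.14010974e+00, -2.49609338e-04,  2.76578104e+00]), 'contact_force': array([-0.78146409, -0.47067699,  0.16891705]), 'torque': array([0.0263605 , 0.00600095, 0.01960835]), 'opening': 0.09190460763397808}
top {'fx': 523.275363586011, 'fy': 523.275363586011, 'cx': 286.59570069258933, 'cy': 210.9771388378375, 'R': array([[-0.0375051 , -0.99929106,  0.00327881],
       [-0.97719669,  0.03598924, -0.20926397],
       [ 0.20899762, -0.01105251, -0.97785369]]), 't': array([-0.02791054,  0.58366105,  1.06447974])}
scene {'fx': 383.10728850093915, 'fy': 383.10728850093915, 'cx': 277.8756210929201, 'cy': 199.83158258659665, 'R': array([[-1.58026168e-01,  9.87434906e-01,  1.90923223e-04],
       [ 6.85116965e-01,  1.09783333e-01, -7.20112744e-01],
       [-7.11085420e-01, -1.13665853e-01, -6.93857045e-01]]), 't': array([ 0.11901304, -0.32678954,  1.39409378])}
```

View pics/top0.png

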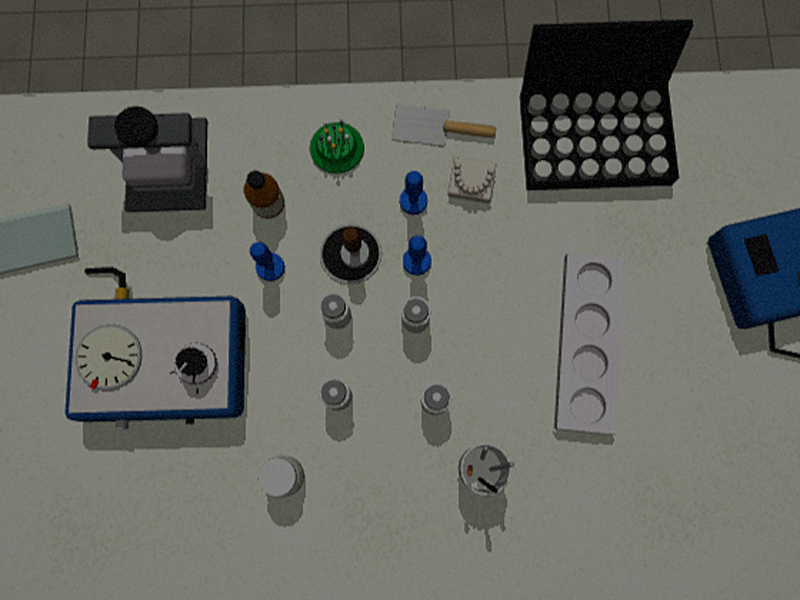

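View pics/scene0.png

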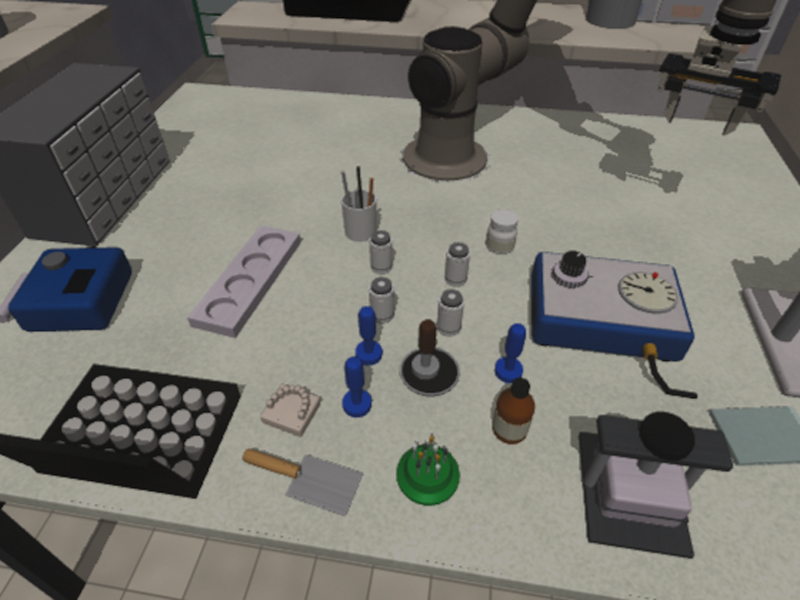

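The top view shows the pressure unit at left (knob ~(193,362), needle pointing right, red mark ~(95,383)). It also shows four capsules at ~(335,305), (416,310), (336,390) and (436,396), the tool on its rest at (350,250), and the stand at (590,345). I'll enlarge it for accurate pixels.

```bash
cat > h.py <<'E'
from cell import robot
import cv2, numpy as np
def grab(n,name,crop=None,scale=1):
    P=robot.camera_params(n); im=robot.read_camera(n)[:,:,::-1]
    cv2.imwrite(f"pics/{name}_raw.png",im)
    if crop: x0,y0,x1,y1=crop; im=im[y0:y1,x0:x1]
    cv2.imwrite(f"pics/{name}.png",cv2.resize(im,None,fx=scale,fy=scale,interpolation=cv2.INTER_CUBIC))
    return P
def w(P,u,v,z):   # pixel -> world at height z
    d=P["R"].T@np.array([(u-P["cx"])/P["fx"],(v-P["cy"])/P["fy"],1]); c=-P["R"].T@P["t"]
    return c+d*(z-c[2])/d[2]
def px(P,X):
    c=P["R"]@np.array(X)+P["t"]; return np.array([P["fx"]*c[0]/c[2]+P["cx"],P["fy"]*c[1]/c[2]+P["cy"]])
E
python3 - <<'E'
from h import *
im=cv2.resize(robot.read_camera("top")[:,:,::-1],None,fx=4,fy=4,interpolation=cv2.INTER_CUBIC)
c=lambda x0,y0,x1,y1: im[y0*4:y1*4,x0*4:x1*4]
# left: unit (45..175,200..300) scale4 = 520x400 ; 
A=c(45,205,175,300); B=cv2.resize(c(210,150,330,300),None,fx=.5,fy=.5); C=cv2.resize(c(385,170,445,310),None,fx=.5,fy=.5)
o=np.zeros((600,800,3),np.uint8)
o[:380,:520]=A*1; o[:300,525:525+240]=B; o[310:590,525:645]=C
o=np.clip(o.astype(float)*1.8,0,255).astype(np.uint8)
cv2.imwrite("pics/t1.png",o)
E
```

```text
(no output)
```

View pics/t1.png

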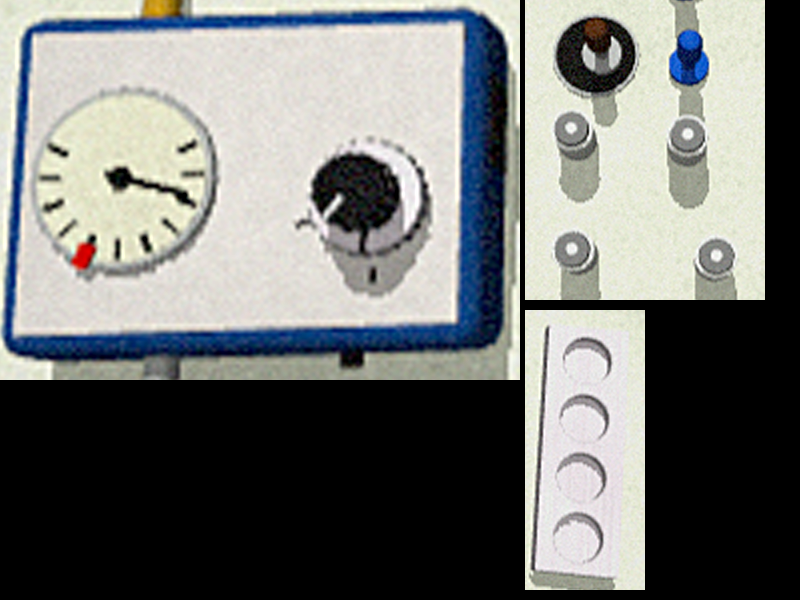

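```bash
python3 - <<'E'
from h import *
np.set_printoptions(precision=4,suppress=True)
P=robot.camera_params("top")
A=lambda x,y,z:w(P,45+x/4,205+y/4,z)
B=lambda x,y,z:w(P,210+(x-525)/2,150+y/2,z)
C=lambda x,y,z:w(P,385+(x-525)/2,170+(y-310)/2,z)
print("knob",A(356,191,.125),"ring",A(372,196,.095))
g=A(120,177,.08);print("gauge",g,"corners",[A(*q,.075)[:2] for q in((35,30),(462,22),(462,325),(18,338))])
def ang(p): d=A(*p,.081)-g; return -np.degrees(np.arctan2(d[1],d[0]))
for n,p in dict(needle=(193,200),red=(84,254),t0=(187,146),t1=(195,174),t2=(190,203),t5=(118,249),t6=(92,243)).items(): print(n,ang(p))
for p in((571,128),(687,134),(572,249),(715,257)): print("cap",B(*p,.08))
print("tool",B(596,28,.115),B(601,52,.017),"rest",B(596,55,.003),"blue",B(690,70,0.007))
R=[C(*p,.025) for p in((588,362),(584,419),(581,478),(578,538))]
for r in R: print("rec",r)
for i in range(3): print(np.linalg.norm(R[i+1]-R[i]),np.linalg.norm(R[3]-R[0]))
# others from top0 (800 px)
f=1/1.42857
for n,p,z in(("jar",(281,472),.075),("pot",(484,455),.09),("bottle",(256,178),.115),("cast",(472,185),.02),("blueL",(268,268),.007),("blueR2",(413,202),.007)): print(n,w(P,p[0]*f,p[1]*f,z))
E
```

```text
knob [0.4948 0.2582 0.125 ] ring [0.4962 0.2585 0.095 ]
gauge [0.5131 0.3938 0.08  ] corners [array([0.5943, 0.4445]), array([0.5903, 0.2183]), array([0.4304, 0.2163]), array([0.4323, 0.4442])]
needle 109.33384095883298
red -157.65756404423374
t0 66.68430686452074
t1 90.03215918887625
t2 112.06665684811881
t5 178.28849245198336
t6 -159.941376125458
cap [0.576  0.0641 0.08  ]
cap [ 0.565  -0.0582  0.08  ]
cap [0.4485 0.0651 0.08  ]
cap [ 0.4348 -0.0819  0.08  ]
tool [0.6742 0.033  0.115 ] [0.6762 0.0345 0.017 ] rest [0.6769 0.0412 0.003 ] blue [ 0.6541 -0.0659  0.007 ]
rec [ 0.6137 -0.3421  0.025 ]
rec [ 0.5491 -0.3318  0.025 ]
rec [ 0.4837 -0.3227  0.025 ]
rec [ 0.4189 -0.3137  0.025 ]
0.0653950363885078 0.19685362783372534
0.06597085518259896 0.19685362783372534
0.0654957996089799 0.19685362783372534
jar [0.3388 0.1419 0.075 ]
pot [ 0.3515 -0.1458  0.09  ]
bottle [0.7665 0.1717 0.115 ]
cast [ 0.7799 -0.1585  0.02  ]
blueL [0.6567 0.1733 0.007 ]
blueR2 [ 0.7591 -0.0622  0.007 ]
```

jog_arm --deltas '[1,-0.77,0,0,0,0,1,-0.77,0,0,0,0,1,-0.77,0,0,0,0,1,-0.77,0,0,0,0]' --claw 1 --newtons 30

```text
time: 0.48
tool_pos: [0.2973, 0.4077, 0.2116]
tool_rot: [-3.14, 0.002, 2.761]
contact_force: [0.1, 0.5, 0.5]
opening: 0.092
```

jog_arm --deltas '[1,-0.77,0,0,0,0,1,-0.77,0,0,0,0,1,-0.77,0,0,0,0,1,-0.77,0,0,0,0]'

```text
time: 0.82
tool_pos: [0.3974, 0.3306, 0.2115]
tool_rot: [-3.141, 0.003, 2.76]
contact_force: [-0.1, -0.2, 0.0]
opening: 0.0914
```

jog_arm --deltas '[1,-0.76,0,0,0,0,1,-0.76,0,0,0,0,1,-0.76,0,0,0,0,1,-0.76,0,0,0,0,1,-0.76,0,0,0,0]'

```text
time: 1.23
tool_pos: [0.4935, 0.2574, 0.2111]
tool_rot: [-3.141, -0.001, 2.762]
contact_force: [-0.2, 0.2, -0.6]
opening: 0.0919
```

```bash
python3 - <<'E'
from h import *
o=robot.observe();print(o["tool_pos"],o["tool_rot"],o["qpos"])
P=grab("wrist","w1",None,1.4);print(P)
E
```

```text
[0.49351664 0.25736495 0.21108367] [-3.14105371e+00 -1.05113120e-03  2.76214819e+00] [ 3.42819005e-01  4.01310140e-01  1.43595602e+00  3.01043313e-04
  1.30547146e+00 -8.48612252e-01]
{'fx': 323.50959183111974, 'fy': 323.50959183111974, 'cx': 273.3699968354648, 'cy': 206.69722275595674, 'R': array([[ 3.70201549e-01,  9.28951019e-01,  9.04212196e-04],
       [ 9.00184257e-01, -3.58977560e-01,  2.46583485e-01],
       [ 2.29388571e-01, -9.04716305e-02, -9.69121131e-01]]), 't': array([-0.42226844, -0.38187041,  0.29944608])}
```

View pics/w1.png

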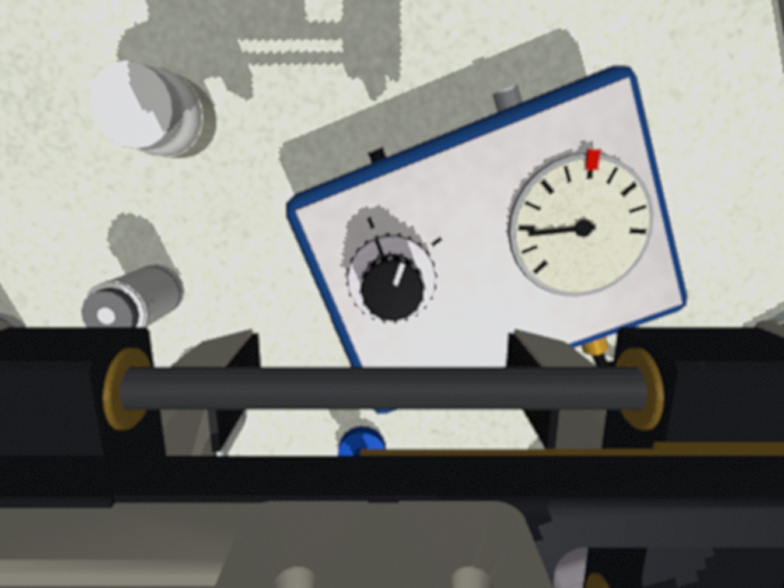

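```bash
python3 - <<'E'
from h import *
np.set_printoptions(precision=4,suppress=True)
P=robot.camera_params("wrist")
W=lambda x,y,z:w(P,x/1.4,y/1.4,z)
print("knob",W(392,288,.125),"ring",W(392,278,.095))
g=W(583,228,.08);print(g)
for n,p in dict(needle=(530,232.5),red=(593,160),t6=(590,172),t5=(568,174),t4=(547,187),t3=(531,206),t2=(526,229),t0=(540,267),t10=(637,231)).items():
    d=W(*p,.08)-g; print(n,-np.degrees(np.arctan2(d[1],d[0]))%360)
print("cap",W(110,309,.08))
d=W(403,264,.125)-W(392,288,.125);print("pointer",-np.degrees(np.arctan2(d[1],d[0]))%360)
E
```

```text
knob [0.493  0.2644 0.125 ] ring [0.4939 0.2648 0.095 ]
[0.5124 0.3956 0.08  ]
needle 106.74013176141871
red 203.82767685138728
t6 202.56098637501918
t5 180.43564923697343
t4 156.9196921918048
t3 133.58578295218143
t2 110.61955937288461
t0 66.53400472865492
t10 294.7748188889143
cap [0.445  0.0717 0.08  ]
pointer 225.34665143521892
```

jog_arm --deltas '[0,0.06,-0.3,0,0,0,0,0.06,-0.6,0,0,0,0,0.06,-1,0,0,0,0,0.06,-1,0,0,0,0,0.06,-1,0,0,0]'

```text
time: 1.7
tool_pos: [0.4904, 0.2652, 0.111]
tool_rot: [-3.139, -0.004, 2.768]
contact_force: [0.3, 0.5, 0.9]
opening: 0.0918
```

jog_arm --deltas '[0,0,0,0,0,0,0,0,0,0,0,0,0,0,0,0,0,0,0,0,0,0,0,0,0,0,0,0,0,0]' --claw 0.2

```text
time: 2.12
tool_pos: [0.4932, 0.2646, 0.113]
tool_rot: [3.14, 0.001, 2.766]
contact_force: [0.0, -0.3, -0.4]
opening: 0.0632
```

jog_arm --deltas '[0,0,0,0,0,0,0,0,0,0,0,0,0,0,0,0,0,0,0,0,0,0,0,0,0,0,0,0,0,0]'

```text
time: 2.53
tool_pos: [0.4927, 0.2643, 0.1118]
tool_rot: [-3.142, -0.0, 2.766]
contact_force: [0.0, 0.4, 0.1]
opening: 0.0301
```

```bash
python3 - <<'E'
from h import *
o=robot.observe();print(o["tool_pos"],o["opening"])
grab("wrist","w2",None,1.4)
E
```

```text
[0.49265935 0.26433647 0.11179348] 0.030130019729622457
```

View pics/w2.png

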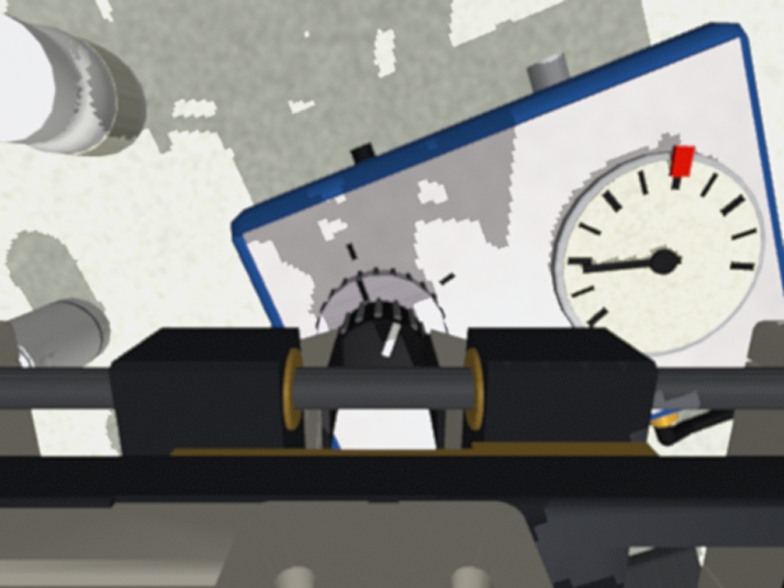

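```bash
python3 - <<'E'
from h import *
P=robot.camera_params("wrist")
for c in((.493,.2644),(.496,.2644),(.485,.268)): print(c,[ (px(P,(c[0]+.019*np.cos(a),c[1]+.019*np.sin(a),z))*1.4).round() for z in(.125,) for a in(np.radians([68.5,-111.5,158.5]))], (px(P,(*c,.125))*1.4).round())
print((px(P,(.4927,.2643,.1118))*1.4).round())
r=cv2.imread("pics/w2_raw.png")[200:300,200:340]; cv2.imwrite("pics/w2c.png",np.clip(cv2.resize(r,None,fx=5,fy=5,interpolation=cv2.INTER_CUBIC)*2.0,0,255).astype(np.uint8))
E
```

```text
(0.493, 0.2644) [array([432., 357.]), array([332., 357.]), array([382., 309.])] [382. 357.]
(0.496, 0.2644) [array([435., 364.]), array([336., 364.]), array([385., 316.])] [385. 364.]
(0.485, 0.268) [array([434., 335.]), array([333., 335.]), array([384., 286.])] [384. 335.]
[382. 344.]
```

jog_arm --deltas '[0,0,0,0,0,0,0,0,0,0,0,0]'

```text
time: 2.75
tool_pos: [0.4927, 0.2644, 0.1118]
tool_rot: [-3.142, -0.0, 2.766]
contact_force: [-0.1, 0.6, 0.8]
opening: 0.0187
```

View pics/w2c.png

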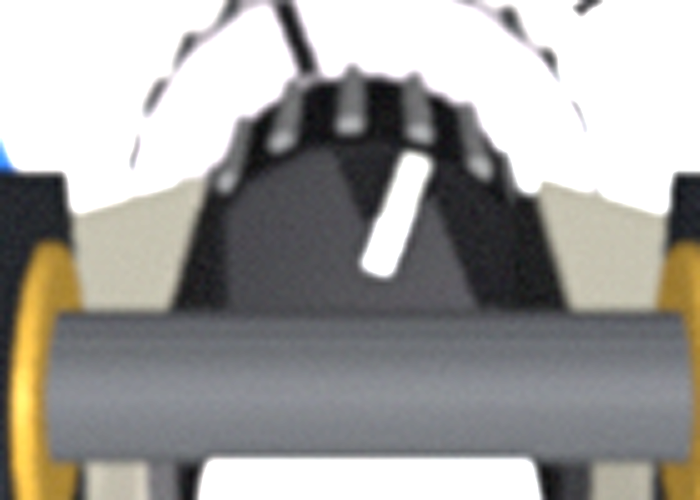

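```bash
python3 - <<'E'
from h import *
grab("wrist","w3"); grab("scene","s3")
a=cv2.imread("pics/w3_raw.png")[180:330,150:400]; b=cv2.imread("pics/s3_raw.png")[60:260,330:560]
o=np.zeros((600,800,3),np.uint8)
a=cv2.resize(a,(500,300),interpolation=cv2.INTER_CUBIC);b=cv2.resize(b,(345,300),interpolation=cv2.INTER_CUBIC)
o[:300,:500]=a;o[300:600,:345]=b
t=robot.read_camera("top")[200:300,50:190,::-1]; o[300:600,350:770]=cv2.resize(t,(420,300),interpolation=cv2.INTER_CUBIC)
cv2.imwrite("pics/m3.png",np.clip(o*1.6,0,255).astype(np.uint8))
E
```

```text
(no output)
```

View pics/m3.png

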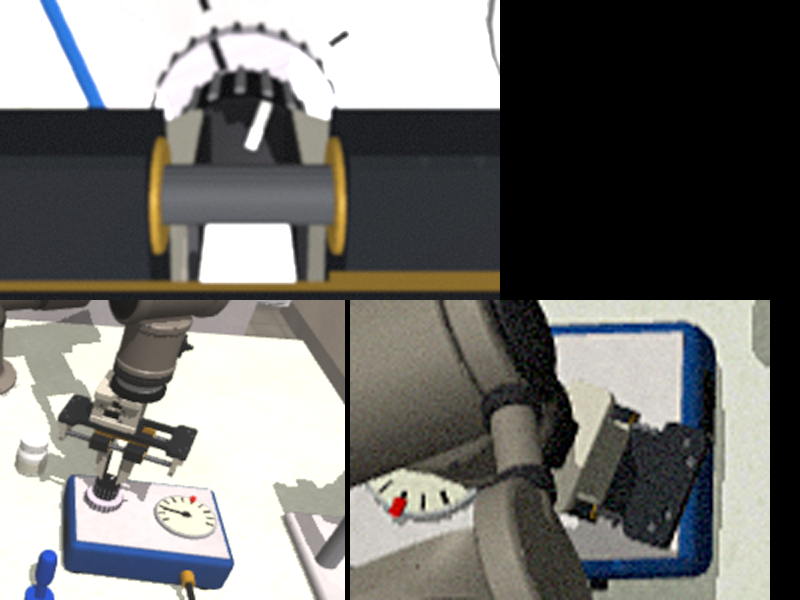

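jog_arm --deltas '[0,0,0,0,0,0,0,0,0,0,0,0,0,0,0,0,0,0]' --claw 0

```text
time: 3.15
tool_pos: [0.4927, 0.2644, 0.1118]
tool_rot: [3.141, 0.0, 2.766]
contact_force: [0.4, 0.5, -0.3]
opening: 0.0033
```

```bash
cat >> h.py <<'E'
def needle(g=(.5128,.3947)):
    P=robot.camera_params("wrist"); im=cv2.cvtColor(robot.read_camera("wrist"),cv2.COLOR_RGB2GRAY).astype(np.float32)
    th=np.radians(np.arange(0,360,.5)); rr=np.linspace(.012,.03,19)
    uv=np.array([[px(P,(g[0]+r*np.cos(-t),g[1]+r*np.sin(-t),.081)) for r in rr] for t in th],np.float32)
    s=cv2.remap(im,uv[...,0],uv[...,1],cv2.INTER_LINEAR,borderValue=255).mean(1)
    wt=np.clip(np.percentile(s,50)*.75-s,0,None); i=s.argmin(); d=(np.arange(720)-i+360)%720-360; m=abs(d)<24
    return (i+np.sum(d[m]*wt[m])/wt[m].sum())/2, s.min(), np.median(s)
E
python3 -c "
from h import *
print(needle(),robot.observe()['opening'])"
```

```text
(np.float64(104.0596510772025), np.float32(31.102436), np.float32(235.4515)) 0.0014265714098102812
```

```bash
python3 - <<'E'
from h import *
o=np.zeros((480,800,3),np.uint8)
P=grab("wrist","w4"); a=np.clip(cv2.imread("pics/w4_raw.png")[190:310,210:340]*1.6,0,255).astype(np.uint8)
S=grab("scene","s4"); b=np.clip(cv2.imread("pics/s4_raw.png")[140:220,375:455]*1.6,0,255).astype(np.uint8)
a=cv2.resize(a,(433,400),interpolation=cv2.INTER_CUBIC); b=cv2.resize(b,(360,360),interpolation=cv2.INTER_CUBIC)
tcp=(.4927,.2644,.1118)
for X,c in((tcp,(0,0,255)),((tcp[0],tcp[1],.1008),(0,255,0)),((.494,.2635,.125),(255,0,0))):
    p=(px(P,X)-[210,190])*3.333; cv2.circle(a,tuple(int(v) for v in p),3,c,-1)
    p=(px(S,X)-[375,140])*4.5; cv2.circle(b,tuple(int(v) for v in p),2,c,-1)
o[:400,:433]=a;o[:360,437:797]=b
cv2.imwrite("pics/m4.png",o)
E
```

```text
(no output)
```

View pics/m4.png

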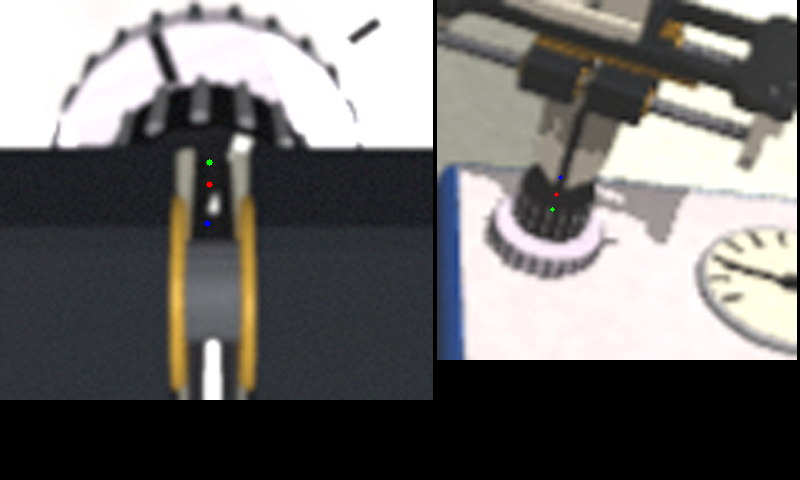

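jog_arm --deltas '[0,0,-0.02,0,0,0,0,0,-0.02,0,0,0]'

```text
time: 3.47
tool_pos: [0.4929, 0.2645, 0.1104]
tool_rot: [3.141, 0.001, 2.766]
contact_force: [-0.9, 0.7, 3.9]
opening: 0.0005
```

jog_arm --deltas '[0,0,-0.02,0,0,0,0,0,-0.02,0,0,0]'

```text
time: 3.63
tool_pos: [0.4931, 0.2646, 0.1102]
tool_rot: [3.14, 0.002, 2.766]
contact_force: [-4.5, -1.6, 16.8]
opening: -0.0
```

```bash
python3 -c "
from h import *
o=robot.observe();print(needle(),o['opening'],o['tool_pos'],o['contact_force'])"
```

```text
(np.float64(104.0081791994965), np.float32(31.264442), np.float32(235.44589)) -2.476390463043406e-05 [0.49307133 0.26455707 0.11021942] [-4.47403132 -1.56846468 16.79662603]
```

jog_arm --deltas '[0,0,0.08,0,0,0,0,0,0.08,0,0,0,0,0,0.08,0,0,0,0,0,0.08,0,0,0,0,0,0.08,0,0,0]' --claw 1

```text
time: 4.1
tool_pos: [0.4924, 0.2643, 0.1152]
tool_rot: [-3.141, -0.001, 2.766]
contact_force: [-0.1, -1.0, -0.2]
opening: 0.0291
```

jog_arm --deltas '[0,0,0,0,0,0,0,0,0,0,0,0,0,0,0,0,0,0,0,0,0,0,0,0,0,0,0,0,0,0]'

```text
time: 4.52
tool_pos: [0.4927, 0.2644, 0.1158]
tool_rot: [3.142, -0.0, 2.766]
contact_force: [0.0, 0.5, 1.3]
opening: 0.0624
```

jog_arm --deltas '[0.01,-0.01,-0.05,0,0,0,0.01,-0.01,-0.1,0,0,0,0.01,-0.01,-0.14,0,0,0,0.01,-0.01,-0.17,0,0,0,0.01,-0.01,-0.19,0,0,0]'

```text
time: 4.93
tool_pos: [0.4933, 0.2633, 0.0961]
tool_rot: [-3.141, -0.001, 2.766]
contact_force: [-0.7, 0.3, -0.7]
opening: 0.0909
```

jog_arm --deltas '[0,0,0,0,0,0,0,0,0,0,0,0,0,0,0,0,0,0,0,0,0,0,0,0,0,0,0,0,0,0]' --claw 0.3 --newtons 20

```text
time: 5.35
tool_pos: [0.4938, 0.2635, 0.0971]
tool_rot: [3.141, 0.0, 2.766]
contact_force: [-0.2, -0.6, -0.5]
opening: 0.0631
```

jog_arm --deltas '[0,0,0,0,0,0,0,0,0,0,0,0,0,0,0,0,0,0,0,0,0,0,0,0,0,0,0,0,0,0]'

```text
time: 5.77
tool_pos: [0.4936, 0.2632, 0.0969]
tool_rot: [-3.141, -0.0, 2.766]
contact_force: [-0.6, -0.5, 0.7]
opening: 0.0375
```

jog_arm --deltas '[0,0,0,0,0,-0.05,0,0,0,0,0,-0.12,0,0,0,0,0,-0.19,0,0,0,0,0,-0.26,0,0,0,0,0,-0.3]'

```text
time: 6.18
tool_pos: [0.4945, 0.2644, 0.0969]
tool_rot: [3.139, -0.0, 2.289]
contact_force: [2.4, 3.0, -2.9]
opening: 0.0375
```

```bash
python3 -c "
from h import *
o=robot.observe();print(needle(),o['opening'],o['tool_pos'],o['tool_rot'],o['contact_force'],o['torque'],o['qpos'][5])"
```

```text
(np.float64(131.01504126500845), np.float32(33.55433), np.float32(235.23935)) 0.03745471940024686 [0.49446881 0.26436938 0.09693405] [ 3.13878155e+00 -8.24276885e-05  2.28902302e+00] [ 2.39430285  3.00703941 -2.93417227] [ 0.665519   -0.404329    0.08107757] -0.3652087444624567
```

jog_arm --deltas '[0,0,0,0,0,-0.07,0,0,0,0,0,-0.14,0,0,0,0,0,-0.21,0,0,0,0,0,-0.28,0,0,0,0,0,-0.35]'

```text
time: 6.65
tool_pos: [0.496, 0.2651, 0.097]
tool_rot: [3.136, -0.002, 1.741]
contact_force: [9.1, 7.2, -8.0]
opening: 0.0374
```

jog_arm --deltas '[0,0,0,0,0,-0.07,0,0,0,0,0,-0.14,0,0,0,0,0,-0.21,0,0,0,0,0,-0.28,0,0,0,0,0,-0.35]'

```text
time: 7.07
tool_pos: [0.4977, 0.2649, 0.0971]
tool_rot: [3.135, -0.006, 1.191]
contact_force: [13.4, 6.2, -10.9]
opening: 0.0375
```

jog_arm --deltas '[0,0,0,0,0,-0.06,0,0,0,0,0,-0.06,0,0,0,0,0,-0.06]'

```text
time: 7.32
tool_pos: [0.498, 0.2648, 0.0971]
tool_rot: [3.135, -0.007, 1.102]
contact_force: [14.3, 5.5, -10.9]
opening: 0.0373
```

```bash
python3 - <<'E'
from h import *
o=robot.observe();print(needle(),o['opening'],o['tool_pos'],o['tool_rot'],o['contact_force'],o['qpos'][5])
P=robot.camera_params("wrist"); im=robot.read_camera("wrist")[:,:,::-1]
c=px(P,(.5128,.3947,.08)).astype(int); print(c)
im=np.ascontiguousarray(im[max(c[1]-75,0):c[1]+75,max(c[0]-75,0):c[0]+75]);cv2.imwrite("pics/g1.png",cv2.resize(im,None,fx=4,fy=4,interpolation=cv2.INTER_CUBIC))
E
```

```text
(np.float64(197.37752614586302), np.float32(30.10701), np.float32(229.58553)) 0.03730609783134263 [0.49800504 0.26477428 0.09707464] [ 3.13496219 -0.00718389  1.10157919] [ 14.28713121   5.50866505 -10.90929217] 0.8219874604133309
[189  14]
```

View pics/g1.png

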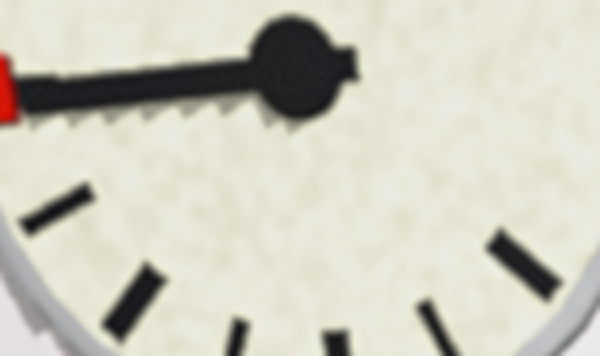

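jog_arm --deltas '[0.04,0.015,0,0,0,0,0.04,0.015,0,0,0,0,0.04,0.015,0,0,0,0,0.04,0.015,0,0,0,0,0.04,0.015,0,0,0,0]' --claw 1

```text
time: 7.83
tool_pos: [0.4972, 0.2648, 0.0968]
tool_rot: [-3.141, 0.0, 1.101]
contact_force: [0.8, 0.5, 0.1]
opening: 0.0656
```

jog_arm --deltas '[0,0,0,0,0,0,0,0,0,0,0,0,0,0,-0.08,0,0,0,0,0,-0.16,0,0,0,0,0,-0.24,0,0,0]'

```text
time: 8.25
tool_pos: [0.4974, 0.2648, 0.0718]
tool_rot: [-3.141, 0.0, 1.101]
contact_force: [0.3, -0.2, -0.8]
opening: 0.0916
```

jog_arm --deltas '[0,0,-0.02,0,0,0,0,0,-0.04,0,0,0,0,0,-0.06,0,0,0,0,0,-0.06,0,0,0]'

```text
time: 8.58
tool_pos: [0.4975, 0.2648, 0.0664]
tool_rot: [-3.141, 0.0, 1.101]
contact_force: [-0.6, -0.0, 0.2]
opening: 0.092
```

```bash
python3 -c "
from h import *
o=robot.observe();print(needle(),o['opening'],o['tool_pos'],o['tool_rot'],o['contact_force'],o['torque'],o['qpos'][5])"
```

```text
(np.float64(192.79709662270096), np.float32(110.645355), np.float32(255.0)) 0.09197589872719324 [0.49753544 0.26484375 0.0664408 ] [-3.14129528e+00  4.23510766e-04  1.10076985e+00] [-0.59013624 -0.00138543  0.18922337] [-0.10976136  0.1207041  -0.00920832] 0.8233093357475397
```

jog_arm --deltas '[0,0,0,0,0,0,0,0,0,0,0,0,0,0,0,0,0,0,0,0,0,0,0,0,0,0,0,0,0,0]' --claw 0.45 --newtons 35

```text
time: 9.05
tool_pos: [0.4978, 0.2649, 0.067]
tool_rot: [3.141, -0.0, 1.101]
contact_force: [0.7, -0.3, -0.1]
opening: 0.0633
```

jog_arm --deltas '[0,0,0,0,0,0,0,0,0,0,0,0,0,0,0,0,0,0]'

```text
time: 9.3
tool_pos: [0.4981, 0.2647, 0.0669]
tool_rot: [3.141, -0.0, 1.101]
contact_force: [2.7, -1.9, 0.4]
opening: 0.0576
```

jog_arm --deltas '[0,0,0,0,0,-0.06,0,0,0,0,0,-0.13,0,0,0,0,0,-0.2,0,0,0,0,0,-0.25,0,0,0,0,0,-0.3]'

```text
time: 9.72
tool_pos: [0.4992, 0.2638, 0.067]
tool_rot: [3.139, -0.001, 0.626]
contact_force: [5.9, -6.3, -1.6]
opening: 0.0572
```

```bash
python3 -c "
from h import *
o=robot.observe();print(o['opening'],o['tool_pos'],o['tool_rot'],o['contact_force'],o['torque'],o['qpos'][5])"
```

```text
0.05721002544142809 [0.49916496 0.26381315 0.0669852 ] [ 3.13873480e+00 -1.31213333e-03  6.25982129e-01] [ 5.92857269 -6.27262055 -1.59844402] [-1.07547969 -0.81729387  0.14912978] 1.2983228162368567
```

jog_arm --deltas '[0.01,-0.01,0,0,0,-0.06,0.01,-0.01,0,0,0,-0.12,0.01,-0.01,0,0,0,-0.18,0.01,-0.01,0,0,0,-0.24,0.01,-0.01,0,0,0,-0.3]'

```text
time: 10.13
tool_pos: [0.4997, 0.2624, 0.067]
tool_rot: [3.139, -0.001, 0.154]
contact_force: [4.2, -7.7, -0.0]
opening: 0.0571
```

jog_arm --deltas '[0,0,0,0,0,-0.04,0,0,0,0,0,-0.08,0,0,0,0,0,-0.12,0,0,0,0,0,-0.16,0,0,0,0,0,-0.19]'

```text
time: 10.55
tool_pos: [0.4997, 0.2615, 0.067]
tool_rot: [3.138, -0.002, -0.143]
contact_force: [3.8, -11.4, 1.5]
opening: 0.0574
```

```bash
python3 -c "
from h import *
o=robot.observe();print(o['opening'],o['tool_pos'],o['tool_rot'],o['contact_force'],o['torque'],o['qpos'][5])"
```

```text
0.05739822677688464 [0.49972262 0.26152941 0.06695811] [ 3.13814622e+00 -1.82403578e-03 -1.42803517e-01] [  3.78829747 -11.42670268   1.53280997] [-1.88574438 -0.5314967   0.20239614] 2.0648362411790075
```

jog_arm --deltas '[0,-0.01,0,0,0,-0.04,0,-0.01,0,0,0,-0.06,0,-0.01,0,0,0,-0.08,0,-0.01,0,0,0,-0.08,0,-0.01,0,0,0,-0.08]'

```text
time: 10.97
tool_pos: [0.4998, 0.2611, 0.0671]
tool_rot: [3.139, -0.002, -0.265]
contact_force: [3.7, -9.0, 1.2]
opening: 0.0572
```

```bash
python3 - <<'E'
from h import *
o=robot.observe();print(o['opening'],o['tool_pos'],o['tool_rot'],o['contact_force'],o['torque'],o['qpos'][5])
P=grab("wrist","w5",(100,60,460,320),2.2); print(px(P,(.498,.264,.095)))
E
```

```text
0.05723927969612209 [0.49977744 0.26110724 0.06708578] [ 3.13929265e+00 -2.39981913e-03 -2.65201851e-01] [ 3.67043959 -9.03125009  1.18447035] [-1.47251709 -0.44881049  0.20666129] 2.185683841475634
[269.37505557 267.35275912]
```

jog_arm --deltas '[0,0,0,0,0,-0.03,0,0,0,0,0,-0.06,0,0,0,0,0,-0.09,0,0,0,0,0,-0.1,0,0,0,0,0,-0.1]'

```text
time: 11.43
tool_pos: [0.4994, 0.2607, 0.0672]
tool_rot: [3.138, -0.003, -0.421]
contact_force: [3.7, -11.1, 1.5]
opening: 0.057
```

```bash
python3 - <<'E'
from h import *
o=robot.observe();print(o['opening'],o['tool_rot'],o['contact_force'],o['torque'],o['qpos'][5])
P=grab("wrist","w5",(120,80,420,300),2.6); print(px(P,(.498,.264,.095)))
E
```

```text
0.05697107049214711 [ 3.13824696e+00 -2.64800589e-03 -4.20853494e-01] [  3.71507704 -11.12271357   1.45614159] [-1.78587584 -0.13736453  0.91823668] 2.3421653350380374
[268.93072917 267.38267647]
```

View pics/w5.png

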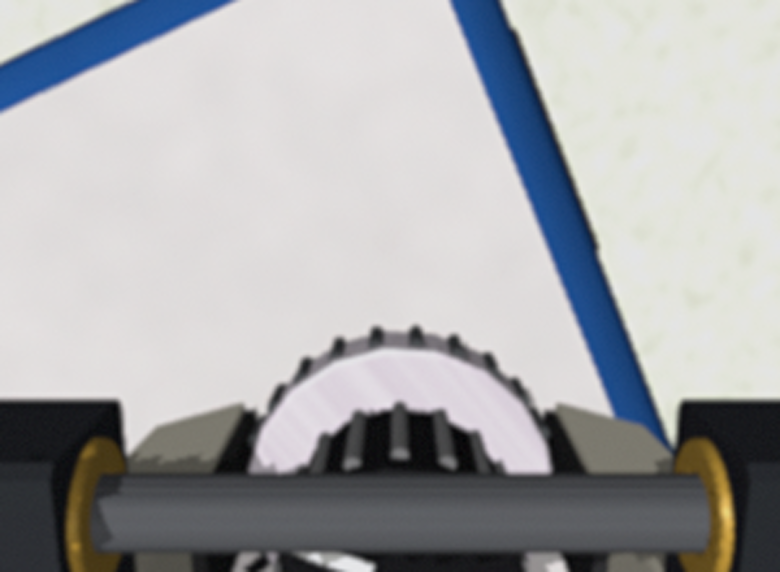

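jog_arm --deltas '[0,0,0,0,0,0,0,0,0,0,0,0,0,0,0,0,0,0,0,0,0,0,0,0,0,0,0,0,0,0]' --claw 1

```text
time: 11.9
tool_pos: [0.4985, 0.2631, 0.0668]
tool_rot: [3.142, 0.0, -0.423]
contact_force: [0.2, 0.1, 0.9]
opening: 0.0858
```

jog_arm --deltas '[0,0,0.3,0,0,0,0,0,0.7,0,0,0,0,0,1,0,0,0,0,0,1,0,0,0]'

```text
time: 12.23
tool_pos: [0.5019, 0.2644, 0.1735]
tool_rot: [-3.133, -0.008, -0.423]
contact_force: [1.0, 0.4, 0.5]
opening: 0.0919
```

```bash
python3 - <<'E'
from h import *
np.set_printoptions(precision=4,suppress=True)
o=robot.observe();print(o['tool_pos'],o['tool_rot'],o['contact_force'],o['qpos'][5])
T=robot.camera_params("top")
W={'fx':323.5096,'fy':323.5096,'cx':273.37,'cy':206.697,'R':np.array([[3.70201549e-01,9.28951019e-01,9.04212196e-04],[9.00184257e-01,-3.58977560e-01,2.46583485e-01],[2.29388571e-01,-9.04716305e-02,-9.69121131e-01]]),'t':np.array([-0.42226844,-0.38187041,0.29944608])}
def ray(P,u,v): 
    return -P["R"].T@P["t"], (lambda d:d/np.linalg.norm(d))(P["R"].T@np.array([(u-P["cx"])/P["fx"],(v-P["cy"])/P["fy"],1]))
for n,a,b,z in(("knob",(45+356/4,205+191/4),(280,205.7),.125),("gauge",(45+30,205+177/4),(583/1.4,228/1.4),.08),("cap3",(233.5,274.5),(78.6,220.7),.08)):
    c1,d1=ray(T,*a);c2,d2=ray(W,*b)
    A=np.c_[d1,-d2];s=np.linalg.lstsq(A,c2-c1,rcond=None)[0]; p,q=c1+d1*s[0],c2+d2*s[1]
    print(n,p,q,"spec z",z)
E
```

```text
[0.5019 0.2644 0.1735] [-3.1332 -0.0084 -0.4226] [1.0013 0.3862 0.4987] 2.3429821823280497
knob [0.4968 0.2622 0.1109] [0.4975 0.2624 0.111 ] spec z 0.125
gauge [0.5125 0.3923 0.0838] [0.5127 0.393  0.0841] spec z 0.08
cap3 [0.4491 0.0657 0.0731] [0.4462 0.0659 0.0729] spec z 0.08
```

jog_arm --deltas '[-0.2,-0.3,0.3,0,0,0.05,-0.4,-0.6,0.6,0,0,0.1,-0.6,-0.9,0.8,0,0,0.15,-0.8,-0.9,0.8,0,0,0.176,-0.8,-0.9,0.8,0,0,0.176]'

```text
time: 12.65
tool_pos: [0.4161, 0.1717, 0.2486]
tool_rot: [-3.141, -0.001, -0.146]
contact_force: [0.7, 0.7, -0.1]
opening: 0.0919
```

jog_arm --deltas '[0,-0.4,0,0,0,0,0,-0.8,0,0,0,0,0,-0.9,0,0,0,0,0,-0.9,0,0,0,0]'

```text
time: 12.98
tool_pos: [0.4189, 0.0812, 0.2463]
tool_rot: [3.141, 0.0, -0.15]
contact_force: [0.1, 0.3, -0.3]
opening: 0.0921
```

jog_arm --deltas '[0,-0.4,0,0,0,0,0,-0.8,0,0,0,0,0,-0.85,0,0,0,0,0,-0.85,0,0,0,0,0,-0.85,0,0,0,0]'

```text
time: 13.4
tool_pos: [0.4189, -0.0011, 0.2465]
tool_rot: [-3.141, 0.001, -0.147]
contact_force: [0.7, 0.8, 0.1]
opening: 0.0917
```

```bash
python3 - <<'E'
from h import *
o=robot.observe();print(o['tool_pos'],o['tool_rot'],o['qpos'])
P=grab("wrist","w6",None,1.4)
import pickle; pickle.dump(P,open("w6.pkl","wb"))
E
```

```text
[ 0.41890125 -0.00109569  0.24649191] [-3.14062518e+00  6.95643162e-04 -1.47357350e-01] [-1.86782843e-01  1.16183042e-01  1.72503234e+00  9.74529948e-04
  1.30111063e+00  1.53111118e+00]
```

View pics/w6.png

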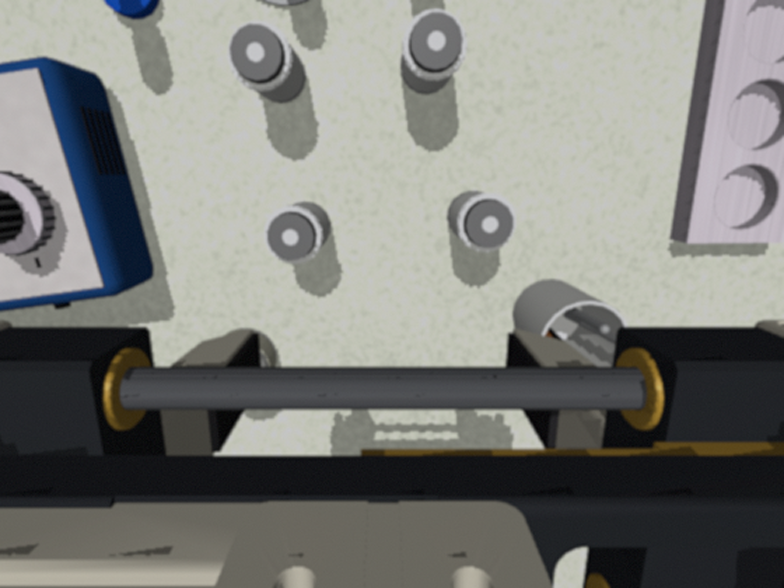

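```bash
python3 - <<'E'
from h import *
import pickle
np.set_printoptions(precision=4,suppress=True)
P=pickle.load(open("w6.pkl","rb"))
print("cam",-P["R"].T@P["t"])
for n,p in dict(c1=(258,52),c2=(436,41),c3=(291,236),c4=(489,223)).items():
    print(n,w(P,p[0]/1.4,p[1]/1.4,.08)[:2],w(P,p[0]/1.4,p[1]/1.4,.055)[:2])
for p in((755,118),(744,194)): print(w(P,p[0]/1.4,p[1]/1.4,.025)[:2],w(P,p[0]/1.4,p[1]/1.4,0)[:2])
E
```

```text
cam [ 0.4837 -0.0107  0.42  ]
c1 [0.5759 0.0627] [0.5827 0.0681]
c2 [ 0.5647 -0.0585] [ 0.5707 -0.062 ]
c3 [0.4488 0.0651] [0.4463 0.0707]
c4 [ 0.4367 -0.0831] [ 0.4333 -0.0884]
[ 0.4826 -0.3179] [ 0.4826 -0.3373]
[ 0.4219 -0.312 ] [ 0.418 -0.331]
```

jog_arm --deltas '[0.1,-0.3,0,0,0,0.07,0.17,-0.6,0,0,0,0.14,0.17,-0.82,0,0,0,0.21,0.17,-0.82,0,0,0,0.28,0.17,-0.82,0,0,0,0.33]'

```text
time: 13.87
tool_pos: [0.4362, -0.0834, 0.2465]
tool_rot: [-3.141, 0.0, 0.378]
contact_force: [-0.0, -0.4, -0.7]
opening: 0.0915
```

jog_arm --deltas '[0,0,-0.3,0,0,0,0,0,-0.7,0,0,0,0,0,-1,0,0,0,0,0,-1,0,0,0]'

```text
time: 14.2
tool_pos: [0.4325, -0.081, 0.142]
tool_rot: [-3.134, 0.008, 0.374]
contact_force: [-1.1, 0.2, 0.2]
opening: 0.0918
```

jog_arm --deltas '[0,0,-0.3,0,0,0,0,0,-0.6,0,0,0,0,0,-0.8,0,0,0,0,0,-0.9,0,0,0,0,0,-0.9,0,0,0]'

```text
time: 14.62
tool_pos: [0.4356, -0.0828, 0.0562]
tool_rot: [-3.14, 0.002, 0.373]
contact_force: [-1.0, 0.9, -0.1]
opening: 0.092
```

jog_arm --deltas '[0,0,-0.1,0,0,0,0,0,-0.2,0,0,0,0,0,-0.3,0,0,0,0,0,-0.35,0,0,0,0,0,-0.4,0,0,0]'

```text
time: 15.03
tool_pos: [0.437, -0.0839, 0.0178]
tool_rot: [3.14, -0.002, 0.373]
contact_force: [-0.6, -0.4, 0.2]
opening: 0.0919
```

Close gently on the capsule body (10 N) and check the opening.

jog_arm --deltas '[0,0,-0.02,0,0,0,0,0,-0.02,0,0,0,0,0,-0.02,0,0,0,0,0,-0.02,0,0,0,0,0,-0.02,0,0,0]' --claw 0.35 --newtons 12

```text
time: 15.45
tool_pos: [0.4359, -0.0842, 0.0152]
tool_rot: [3.141, -0.001, 0.372]
contact_force: [-0.6, 1.3, 0.1]
opening: 0.0629
```

jog_arm --deltas '[0,0,0,0,0,0,0,0,0,0,0,0,0,0,0,0,0,0,0,0,0,0,0,0,0,0,0,0,0,0]'

```text
time: 15.87
tool_pos: [0.4357, -0.0842, 0.0149]
tool_rot: [3.141, -0.0, 0.372]
contact_force: [0.7, 0.2, 1.3]
opening: 0.0437
```

jog_arm --deltas '[0,0,0.1,0,0,0,0,0,0.3,0,0,0,0,0,0.6,0,0,0,0,0,0.7,0,0,0,0,0,0.7,0,0,0]'

```text
time: 16.28
tool_pos: [0.4371, -0.0846, 0.087]
tool_rot: [3.138, -0.004, 0.372]
contact_force: [0.3, 0.5, -1.3]
opening: 0.044
```

```bash
python3 - <<'E'
from h import *
o=robot.observe();print(o['tool_pos'],o['opening'],o['contact_force'])
a=robot.read_camera("wrist")[:,:,::-1]; s=robot.read_camera("scene")[:,:,::-1]
b=np.zeros((560,800,3),np.uint8); b[:420,:]=cv2.resize(a,(800,600))[180:600]
c=px(robot.camera_params("scene"),o['tool_pos']).astype(int); k=s[c[1]-50:c[1]+50,c[0]-50:c[0]+50]; b[160:560,400:800]=cv2.resize(k,(400,400),interpolation=cv2.INTER_CUBIC)
cv2.imwrite("pics/m7.png",np.clip(b*1.4,0,255).astype(np.uint8))
E
```

```text
[ 0.43711414 -0.08461544  0.08695984] 0.044005230494054685 [ 0.26022938  0.45554759 -1.33925782]
```

View pics/m7.png

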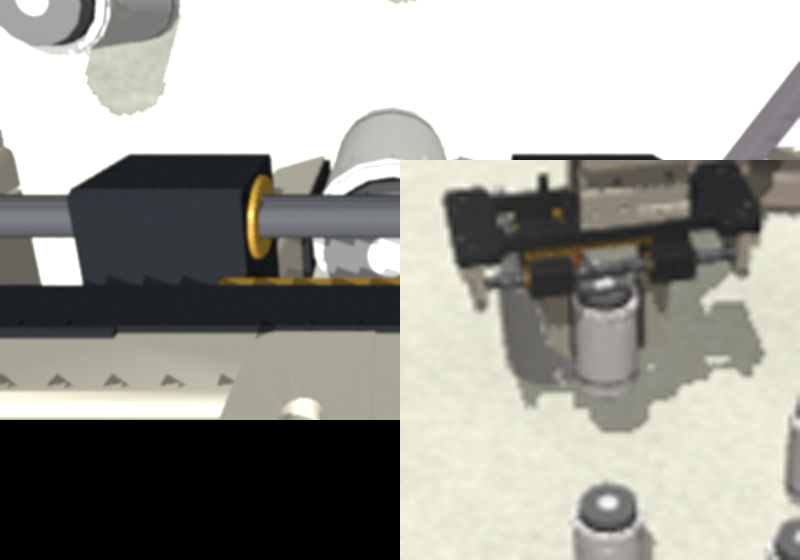

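jog_arm --deltas '[0.2,-0.2,0.1,0,0,-0.07,0.4,-0.5,0.1,0,0,-0.14,0.4,-0.8,0.1,0,0,-0.21,0.4,-1,0.1,0,0,-0.28,0.4,-1,0.1,0,0,-0.34]'

```text
time: 16.8
tool_pos: [0.4753, -0.1874, 0.0929]
tool_rot: [3.141, 0.002, -0.17]
contact_force: [0.2, -0.3, -2.1]
opening: 0.0438
```

jog_arm --deltas '[-0.1,-0.3,0,0,0,0,-0.2,-0.6,0,0,0,0,-0.4,-0.9,0,0,0,0,-0.55,-1,0,0,0,0,-0.58,-1,0,0,0,0]'

```text
time: 17.22
tool_pos: [0.4148, -0.2856, 0.0928]
tool_rot: [-3.14, 0.004, -0.166]
contact_force: [0.7, -0.4, -1.2]
opening: 0.0438
```

jog_arm --deltas '[0,-0.2,0,0,0,0,0,-0.28,0,0,0,0,0,-0.28,0,0,0,0,0,-0.28,0,0,0,0]'

```text
time: 17.55
tool_pos: [0.4176, -0.3113, 0.094]
tool_rot: [-3.14, 0.001, -0.162]
contact_force: [-0.2, 0.5, -1.2]
opening: 0.0436
```

```bash
python3 - <<'E'
from h import *
import pickle
o=robot.observe();print(o['tool_pos'],o['tool_rot'],o['opening'],o['contact_force'])
P=grab("wrist","w8",None,1.4);pickle.dump(P,open("w8.pkl","wb"))
E
```

```text
[ 0.4176457  -0.31131419  0.09396809] [-3.14037085e+00  1.26012383e-03 -1.62424758e-01] 0.04362297950994824 [-0.23224918  0.52613762 -1.17696434]
```

View pics/w8.png

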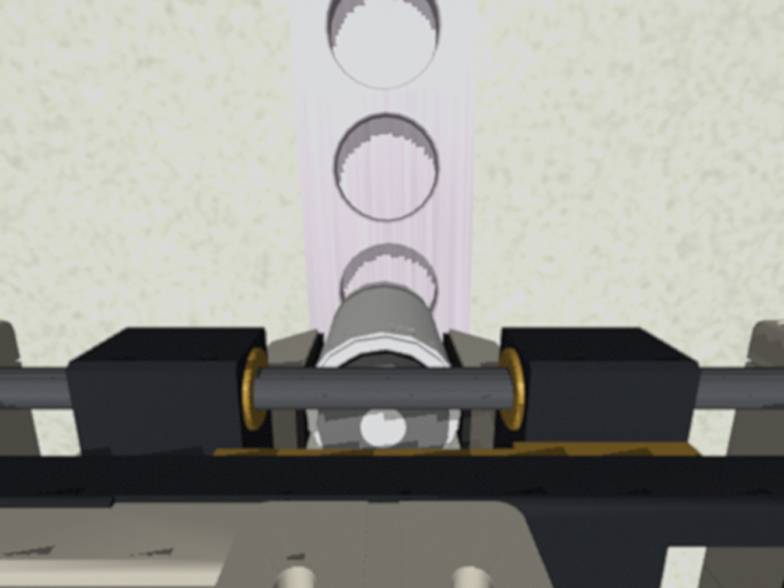

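```bash
python3 - <<'E'
from h import *
import pickle
np.set_printoptions(precision=4,suppress=True)
P=pickle.load(open("w8.pkl","rb"))
r=[w(P,u/1.4,v/1.4,.025) for u,v in((384,33),(387,167),(389,292))];print(r)
a=np.linalg.norm(r[0]-r[1]);print(a,np.linalg.norm(r[2]-r[1]))
d=r[0]-r[1];print(np.degrees(np.arctan2(d[1],d[0])))
print("rec4 extrap",r[1]-2*d*.066/a, "cap",w(P,382/1.4,427/1.4,.15))
E
```

```text
[array([ 0.547 , -0.3325,  0.025 ]), array([ 0.4852, -0.324 ,  0.025 ]), array([ 0.419 , -0.3144,  0.025 ])]
0.06245744434097527 0.06680970282977593
-7.831973253788518
rec4 extrap [ 0.3544 -0.306   0.025 ] cap [ 0.412  -0.3099  0.15  ]
```

jog_arm --deltas '[0.03,-0.02,-0.1,0,0,0.01,0.03,-0.02,-0.25,0,0,0.01,0.03,-0.02,-0.4,0,0,0.01,0.03,-0.02,-0.45,0,0,0.01,0.03,-0.02,-0.45,0,0,0.01]'

```text
time: 18.02
tool_pos: [0.4201, -0.3126, 0.0481]
tool_rot: [-3.139, 0.003, -0.145]
contact_force: [0.2, 0.5, -1.8]
opening: 0.0439
```

jog_arm --deltas '[0,0,-0.05,0,0,0,0,0,-0.1,0,0,0,0,0,-0.15,0,0,0,0,0,-0.2,0,0,0,0,0,-0.22,0,0,0]'

```text
time: 18.43
tool_pos: [0.4204, -0.3139, 0.0272]
tool_rot: [-3.141, 0.001, -0.146]
contact_force: [0.2, 0.1, -1.6]
opening: 0.0439
```

jog_arm --deltas '[0,0,-0.01,0,0,0,0,0,-0.02,0,0,0,0,0,-0.02,0,0,0]'

```text
time: 18.68
tool_pos: [0.4207, -0.3142, 0.0258]
tool_rot: [3.141, -0.0, -0.147]
contact_force: [-0.7, 0.3, -1.7]
opening: 0.0436
```

jog_arm --deltas '[0,0,-0.01,0,0,0,0,0,-0.01,0,0,0,0,0,-0.01,0,0,0]'

```text
time: 18.93
tool_pos: [0.4207, -0.3142, 0.025]
tool_rot: [3.141, -0.0, -0.146]
contact_force: [0.6, 0.7, -2.0]
opening: 0.0439
```

jog_arm --deltas '[0,0,0,0,0,0,0,0,0,0,0,0,0,0,0,0,0,0,0,0,0,0,0,0,0,0,0,0,0,0]' --claw 1

```text
time: 19.35
tool_pos: [0.4207, -0.3142, 0.0249]
tool_rot: [3.141, -0.0, -0.146]
contact_force: [0.3, 0.1, 0.2]
opening: 0.0723
```

jog_arm --deltas '[0,0,0.3,0,0,0,0,0,0.6,0,0,0,0,0,0.95,0,0,0,0,0,0.95,0,0,0]'

```text
time: 19.68
tool_pos: [0.4234, -0.3167, 0.1261]
tool_rot: [3.135, -0.009, -0.146]
contact_force: [0.7, -0.7, 0.9]
opening: 0.0914
```

jog_arm --deltas '[0.3,0.3,0.2,0,0,0,0.5,0.6,0.2,0,0,0,0.7,0.8,0.2,0,0,0,0.72,1,0.2,0,0,0,0.72,1,0.2,0,0,0]'

```text
time: 20.1
tool_pos: [0.4935, -0.2106, 0.1397]
tool_rot: [-3.14, 0.0, -0.143]
contact_force: [0.1, -0.4, -0.8]
opening: 0.0915
```

jog_arm --deltas '[0.3,0.3,0,0,0,0,0.5,0.6,0,0,0,0,0.7,0.8,0,0,0,0,0.72,1,0,0,0,0,0.72,1,0,0,0,0]'

```text
time: 20.52
tool_pos: [0.5652, -0.1112, 0.1394]
tool_rot: [-3.141, 0.001, -0.143]
contact_force: [0.5, -0.5, -0.1]
opening: 0.0919
```

jog_arm --deltas '[0,0.3,0,0,0,0,0,0.55,0,0,0,0,0,0.55,0,0,0,0,0,0.55,0,0,0,0]'

```text
time: 20.85
tool_pos: [0.5644, -0.0593, 0.1398]
tool_rot: [3.141, 0.0, -0.145]
contact_force: [-0.1, -0.7, -0.5]
opening: 0.0921
```

jog_arm --deltas '[0,0,-0.3,0,0,0,0,0,-0.6,0,0,0,0,0,-0.8,0,0,0,0,0,-0.9,0,0,0,0,0,-0.95,0,0,0]'

```text
time: 21.27
tool_pos: [0.5638, -0.0605, 0.0433]
tool_rot: [3.141, 0.003, -0.148]
contact_force: [-0.0, 0.3, 0.1]
opening: 0.092
```

jog_arm --deltas '[0,0,-0.1,0,0,0,0,0,-0.2,0,0,0,0,0,-0.28,0,0,0,0,0,-0.3,0,0,0,0,0,-0.3,0,0,0]'

```text
time: 21.68
tool_pos: [0.5644, -0.0591, 0.0144]
tool_rot: [3.142, 0.001, -0.146]
contact_force: [-0.0, 0.8, 0.6]
opening: 0.0919
```

jog_arm --deltas '[0,0,0,0,0,0,0,0,0,0,0,0,0,0,0,0,0,0,0,0,0,0,0,0,0,0,0,0,0,0]' --claw 0.35

```text
time: 22.1
tool_pos: [0.5648, -0.0591, 0.0152]
tool_rot: [3.141, -0.001, -0.146]
contact_force: [0.5, 0.3, -0.1]
opening: 0.0631
```

jog_arm --deltas '[0,0,0,0,0,0,0,0,0,0,0,0,0,0,0,0,0,0,0,0,0,0,0,0,0,0,0,0,0,0]'

```text
time: 22.52
tool_pos: [0.5647, -0.0591, 0.0149]
tool_rot: [3.142, 0.0, -0.146]
contact_force: [-0.3, -0.4, -0.2]
opening: 0.0438
```

jog_arm --deltas '[0,0,0.1,0,0,0,0,0,0.3,0,0,0,0,0,0.6,0,0,0,0,0,0.7,0,0,0,0,0,0.7,0,0,0]'

```text
time: 22.93
tool_pos: [0.5667, -0.0596, 0.088]
tool_rot: [3.141, -0.006, -0.146]
contact_force: [1.2, -0.2, -1.8]
opening: 0.0441
```

jog_arm --deltas '[-0.1,-0.2,0,0,0,0,-0.1,-0.5,0,0,0,0,-0.1,-0.8,0,0,0,0,-0.1,-1,0,0,0,0,-0.1,-1,0,0,0,0]'

```text
time: 23.35
tool_pos: [0.554, -0.1628, 0.0835]
tool_rot: [3.141, 0.001, -0.15]
contact_force: [-0.6, -0.1, -1.8]
opening: 0.0438
```

jog_arm --deltas '[0,-0.3,0,0,0,0,0,-0.6,0,0,0,0,0,-0.8,0,0,0,0,0,-1,0,0,0,0,0,-1,0,0,0,0]'

```text
time: 23.77
tool_pos: [0.554, -0.262, 0.0834]
tool_rot: [3.141, 0.001, -0.149]
contact_force: [-0.1, 0.1, -0.8]
opening: 0.0438
```

jog_arm --deltas '[-0.03,-0.3,0,0,0,0,-0.03,-0.6,0,0,0,0,-0.03,-0.72,0,0,0,0,-0.03,-0.72,0,0,0,0,-0.03,-0.72,0,0,0,0]'

```text
time: 24.18
tool_pos: [0.5512, -0.3301, 0.0837]
tool_rot: [-3.14, 0.002, -0.147]
contact_force: [0.4, -0.5, -1.4]
opening: 0.0437
```

jog_arm --deltas '[0,-0.02,-0.1,0,0,0,0,-0.02,-0.25,0,0,0,0,-0.02,-0.4,0,0,0,0,-0.02,-0.48,0,0,0,0,-0.02,-0.53,0,0,0]'

```text
time: 24.6
tool_pos: [0.5511, -0.3312, 0.0299]
tool_rot: [-3.14, 0.003, -0.145]
contact_force: [-0.3, -0.6, -1.6]
opening: 0.0439
```

jog_arm --deltas '[0,0,-0.02,0,0,0,0,0,-0.04,0,0,0,0,0,-0.055,0,0,0,0,0,-0.055,0,0,0]'

```text
time: 24.93
tool_pos: [0.5519, -0.3332, 0.0266]
tool_rot: [3.141, -0.001, -0.146]
contact_force: [-0.0, -0.3, -1.0]
opening: 0.0439
```

jog_arm --deltas '[0,0,0,0,0,0,0,0,0,0,0,0,0,0,0,0,0,0,0,0,0,0,0,0,0,0,0,0,0,0]' --claw 1

```text
time: 25.35
tool_pos: [0.5518, -0.3332, 0.0266]
tool_rot: [3.141, -0.0, -0.147]
contact_force: [0.5, 0.8, -0.6]
opening: 0.0725
```

jog_arm --deltas '[0,0,0.3,0,0,0,0,0,0.6,0,0,0,0,0,0.95,0,0,0,0,0,1,0,0,0]'

```text
time: 25.68
tool_pos: [0.5543, -0.3351, 0.1332]
tool_rot: [3.136, -0.009, -0.146]
contact_force: [1.1, -1.5, 0.9]
opening: 0.0916
```

jog_arm --deltas '[-0.1,0.3,0,0,0,0,-0.15,0.6,0,0,0,0,-0.2,0.8,0,0,0,0,-0.25,1,0,0,0,0,-0.25,1,0,0,0,0]'

```text
time: 26.1
tool_pos: [0.5257, -0.2295, 0.1264]
tool_rot: [-3.14, 0.002, -0.144]
contact_force: [-0.3, -0.2, -0.4]
opening: 0.0919
```

jog_arm --deltas '[-0.1,0.3,0,0,0,0,-0.15,0.6,0,0,0,0,-0.2,0.9,0,0,0,0,-0.25,1,0,0,0,0]'

```text
time: 26.43
tool_pos: [0.5012, -0.1304, 0.1263]
tool_rot: [-3.141, 0.001, -0.145]
contact_force: [-0.7, -0.1, -0.1]
opening: 0.0917
```

jog_arm --deltas '[-0.1,0.3,0,0,0,0,-0.15,0.6,0,0,0,0,-0.2,0.9,0,0,0,0,-0.25,1,0,0,0,0]'

```text
time: 26.77
tool_pos: [0.4764, -0.0309, 0.1264]
tool_rot: [-3.141, 0.0, -0.145]
contact_force: [-0.2, -0.2, 0.1]
opening: 0.0921
```

jog_arm --deltas '[-0.1,0.3,0,0,0,0,-0.15,0.6,0,0,0,0,-0.2,0.9,0,0,0,0,-0.27,0.97,0,0,0,0,-0.27,0.97,0,0,0,0]'

```text
time: 27.18
tool_pos: [0.4489, 0.0646, 0.1263]
tool_rot: [3.141, 0.001, -0.144]
contact_force: [-0.9, 0.4, -0.2]
opening: 0.0917
```

jog_arm --deltas '[0,0,-0.3,0,0,0,0,0,-0.6,0,0,0,0,0,-0.8,0,0,0,0,0,-0.9,0,0,0,0,0,-0.95,0,0,0]'

```text
time: 27.6
tool_pos: [0.4494, 0.0621, 0.0297]
tool_rot: [3.141, 0.002, -0.148]
contact_force: [0.2, -0.1, 0.0]
opening: 0.0921
```

jog_arm --deltas '[0,0,-0.06,0,0,0,0,0,-0.12,0,0,0,0,0,-0.165,0,0,0,0,0,-0.165,0,0,0]'

```text
time: 27.93
tool_pos: [0.4497, 0.0636, 0.0145]
tool_rot: [3.141, 0.0, -0.147]
contact_force: [0.3, -0.1, 0.4]
opening: 0.0915
```

jog_arm --deltas '[0,0,0,0,0,0,0,0,0,0,0,0,0,0,0,0,0,0,0,0,0,0,0,0,0,0,0,0,0,0]' --claw 0.35

```text
time: 28.35
tool_pos: [0.4498, 0.064, 0.0151]
tool_rot: [3.142, -0.001, -0.146]
contact_force: [-0.3, 0.5, 0.3]
opening: 0.063
```

jog_arm --deltas '[0,0,0,0,0,0,0,0,0,0,0,0,0,0,0,0,0,0,0,0,0,0,0,0,0,0,0,0,0,0]'

```text
time: 28.77
tool_pos: [0.4497, 0.064, 0.0149]
tool_rot: [-3.142, -0.0, -0.146]
contact_force: [0.1, 0.6, 1.9]
opening: 0.0437
```

jog_arm --deltas '[0,0,0.1,0,0,0,0,0,0.3,0,0,0,0,0,0.6,0,0,0,0,0,0.7,0,0,0,0,0,0.7,0,0,0]'

```text
time: 29.18
tool_pos: [0.4513, 0.0638, 0.087]
tool_rot: [-3.141, -0.005, -0.146]
contact_force: [0.8, -0.1, -2.1]
opening: 0.0434
```

jog_arm --deltas '[0.1,-0.2,0,0,0,0,0.1,-0.5,0,0,0,0,0.1,-0.8,0,0,0,0,0.1,-1,0,0,0,0,0.1,-1,0,0,0,0]'

```text
time: 29.6
tool_pos: [0.4592, -0.0391, 0.0836]
tool_rot: [3.141, 0.001, -0.15]
contact_force: [0.6, -0.6, -1.8]
opening: 0.0439
```

jog_arm --deltas '[0.1,-0.3,0,0,0,0,0.1,-0.6,0,0,0,0,0.1,-0.9,0,0,0,0,0.1,-1,0,0,0,0]'

```text
time: 29.93
tool_pos: [0.4695, -0.1387, 0.0837]
tool_rot: [3.141, 0.001, -0.148]
contact_force: [-0.1, -0.2, -1.5]
opening: 0.044
```

jog_arm --deltas '[0.1,-0.3,0,0,0,0,0.1,-0.6,0,0,0,0,0.1,-0.8,0,0,0,0,0.1,-1,0,0,0,0]'

```text
time: 30.27
tool_pos: [0.4792, -0.2364, 0.0835]
tool_rot: [-3.141, 0.002, -0.147]
contact_force: [0.2, 0.4, -1.8]
opening: 0.0437
```

jog_arm --deltas '[0.06,-0.3,0,0,0,0,0.06,-0.6,0,0,0,0,0.06,-0.85,0,0,0,0,0.06,-0.87,0,0,0,0,0.06,-0.87,0,0,0,0]'

```text
time: 30.68
tool_pos: [0.4851, -0.3233, 0.0833]
tool_rot: [-3.14, 0.002, -0.148]
contact_force: [0.1, 0.8, -1.4]
opening: 0.0436
```

jog_arm --deltas '[0,0.015,-0.1,0,0,0,0,0.015,-0.25,0,0,0,0,0.015,-0.4,0,0,0,0,0.015,-0.48,0,0,0,0,0.015,-0.53,0,0,0]'

```text
time: 31.1
tool_pos: [0.4851, -0.3195, 0.03]
tool_rot: [-3.14, 0.003, -0.145]
contact_force: [-0.9, 0.4, -1.7]
opening: 0.0439
```

jog_arm --deltas '[0,0,-0.02,0,0,0,0,0,-0.04,0,0,0,0,0,-0.055,0,0,0,0,0,-0.055,0,0,0]'

```text
time: 31.43
tool_pos: [0.4858, -0.3216, 0.0266]
tool_rot: [3.141, -0.0, -0.146]
contact_force: [-0.1, -0.7, -1.2]
opening: 0.0439
```

jog_arm --deltas '[0,0,0,0,0,0,0,0,0,0,0,0,0,0,0,0,0,0,0,0,0,0,0,0,0,0,0,0,0,0]' --claw 1

```text
time: 31.85
tool_pos: [0.4858, -0.3218, 0.0266]
tool_rot: [3.141, -0.0, -0.147]
contact_force: [-0.4, -0.0, 0.0]
opening: 0.0724
```

jog_arm --deltas '[0,0,0.3,0,0,0,0,0,0.6,0,0,0,0,0,0.95,0,0,0,0,0,1,0,0,0]'

```text
time: 32.18
tool_pos: [0.4881, -0.3237, 0.1325]
tool_rot: [3.136, -0.009, -0.146]
contact_force: [0.9, -0.3, 0.5]
opening: 0.0915
```

jog_arm --deltas '[0.1,0.3,0,0,0,0,0.15,0.6,0,0,0,0,0.2,0.8,0,0,0,0,0.23,1,0,0,0,0,0.23,1,0,0,0,0]'

```text
time: 32.6
tool_pos: [0.5089, -0.2182, 0.1263]
tool_rot: [-3.14, 0.001, -0.144]
contact_force: [0.4, -0.1, 0.1]
opening: 0.0914
```

jog_arm --deltas '[0.1,0.3,0,0,0,0,0.15,0.6,0,0,0,0,0.2,0.9,0,0,0,0,0.23,1,0,0,0,0]'

```text
time: 32.93
tool_pos: [0.5317, -0.1189, 0.1262]
tool_rot: [-3.141, 0.001, -0.145]
contact_force: [-0.0, 0.5, -0.8]
opening: 0.0919
```

jog_arm --deltas '[0.1,0.3,0,0,0,0,0.15,0.6,0,0,0,0,0.2,0.9,0,0,0,0,0.23,1,0,0,0,0]'

```text
time: 33.27
tool_pos: [0.555, -0.0192, 0.1263]
tool_rot: [-3.141, -0.0, -0.144]
contact_force: [0.1, 0.3, -0.1]
opening: 0.0921
```

jog_arm --deltas '[0.1,0.3,0,0,0,0,0.15,0.6,0,0,0,0,0.2,0.86,0,0,0,0,0.22,0.86,0,0,0,0,0.22,0.86,0,0,0,0]'

```text
time: 33.68
tool_pos: [0.5773, 0.0643, 0.1261]
tool_rot: [3.141, -0.0, -0.145]
contact_force: [0.0, -0.8, -0.2]
opening: 0.092
```

jog_arm --deltas '[0,0,-0.3,0,0,0,0,0,-0.6,0,0,0,0,0,-0.8,0,0,0,0,0,-0.9,0,0,0,0,0,-0.95,0,0,0]'

```text
time: 34.1
tool_pos: [0.5759, 0.0627, 0.0298]
tool_rot: [3.141, 0.003, -0.148]
contact_force: [0.9, -0.4, 0.3]
opening: 0.092
```

jog_arm --deltas '[0,0,-0.06,0,0,0,0,0,-0.12,0,0,0,0,0,-0.165,0,0,0,0,0,-0.165,0,0,0]'

```text
time: 34.43
tool_pos: [0.5766, 0.0642, 0.0146]
tool_rot: [3.141, 0.0, -0.146]
contact_force: [-0.2, 0.0, -0.9]
opening: 0.0917
```

jog_arm --deltas '[0,0,0,0,0,0,0,0,0,0,0,0,0,0,0,0,0,0,0,0,0,0,0,0,0,0,0,0,0,0]' --claw 0.35

```text
time: 34.85
tool_pos: [0.5768, 0.0645, 0.0151]
tool_rot: [3.142, -0.0, -0.146]
contact_force: [-0.0, 0.1, -0.2]
opening: 0.0631
```

jog_arm --deltas '[0,0,0,0,0,0,0,0,0,0,0,0,0,0,0,0,0,0,0,0,0,0,0,0,0,0,0,0,0,0]'

```text
time: 35.27
tool_pos: [0.5767, 0.0643, 0.0149]
tool_rot: [3.141, 0.0, -0.147]
contact_force: [-0.2, -0.8, 0.7]
opening: 0.044
```

jog_arm --deltas '[0,0,0.1,0,0,0,0,0,0.3,0,0,0,0,0,0.6,0,0,0,0,0,0.7,0,0,0,0,0,0.7,0,0,0]'

```text
time: 35.68
tool_pos: [0.5787, 0.0644, 0.0881]
tool_rot: [-3.141, -0.006, -0.146]
contact_force: [-0.0, -0.2, -1.5]
opening: 0.0437
```

jog_arm --deltas '[0,-0.2,0,0,0,0,0,-0.5,0,0,0,0,0,-0.8,0,0,0,0,0,-1,0,0,0,0,0,-1,0,0,0,0]'

```text
time: 36.1
tool_pos: [0.576, -0.0393, 0.0833]
tool_rot: [3.14, 0.002, -0.15]
contact_force: [0.7, -0.2, -1.7]
opening: 0.0439
```

jog_arm --deltas '[0,-0.3,0,0,0,0,0,-0.6,0,0,0,0,0,-0.9,0,0,0,0,0.1,-1,0,0,0,0]'

```text
time: 36.43
tool_pos: [0.5849, -0.1385, 0.0834]
tool_rot: [3.141, 0.003, -0.149]
contact_force: [0.4, -0.2, -1.6]
opening: 0.0439
```

jog_arm --deltas '[0.1,-0.3,0,0,0,0,0.15,-0.6,0,0,0,0,0.2,-0.8,0,0,0,0,0.2,-1,0,0,0,0]'

```text
time: 36.77
tool_pos: [0.6068, -0.2362, 0.0831]
tool_rot: [-3.141, 0.001, -0.147]
contact_force: [1.6, -0.3, -1.8]
opening: 0.0442
```

jog_arm --deltas '[0.06,-0.3,0,0,0,0,0.09,-0.6,0,0,0,0,0.09,-0.9,0,0,0,0,0.09,-1,0,0,0,0,0.09,-1,0,0,0,0]'

```text
time: 37.18
tool_pos: [0.6147, -0.3376, 0.0828]
tool_rot: [-3.141, 0.002, -0.149]
contact_force: [0.5, 0.1, -1.8]
opening: 0.0438
```

jog_arm --deltas '[0.01,-0.02,-0.1,0,0,0,0.01,-0.02,-0.25,0,0,0,0.01,-0.02,-0.4,0,0,0,0.01,-0.02,-0.48,0,0,0,0.01,-0.02,-0.53,0,0,0]'

```text
time: 37.6
tool_pos: [0.618, -0.3361, 0.0332]
tool_rot: [3.141, -0.002, -0.145]
contact_force: [-1.7, 1.5, 18.1]
opening: 0.0443
```

jog_arm --deltas '[0,0,-0.02,0,0,0,0,0,-0.04,0,0,0,0,0,-0.05,0,0,0,0,0,-0.05,0,0,0]'

```text
time: 37.93
tool_pos: [0.6189, -0.3362, 0.0304]
tool_rot: [3.14, -0.005, -0.145]
contact_force: [-1.3, 1.5, 15.1]
opening: 0.0444
```

jog_arm --deltas '[0,0,0,0,0,0,0,0,0,0,0,0,0,0,0,0,0,0,0,0,0,0,0,0,0,0,0,0,0,0]' --claw 1

```text
time: 38.35
tool_pos: [0.6164, -0.3369, 0.0261]
tool_rot: [-3.141, 0.001, -0.146]
contact_force: [0.6, -0.0, -1.0]
opening: 0.0729
```

jog_arm --deltas '[0,0,0.3,0,0,0,0,0,0.6,0,0,0,0,0,0.95,0,0,0,0,0,1,0,0,0]'

```text
time: 38.68
tool_pos: [0.6192, -0.3391, 0.1338]
tool_rot: [3.137, -0.009, -0.146]
contact_force: [1.3, -0.4, 1.1]
opening: 0.092
```

jog_arm --deltas '[-0.4,0,0.3,0,0,0,-0.8,0.2,0.6,0,0,0,-1,0.5,0.9,0,0,0,-1,0.9,1,0,0,0,-1,1,1,0,0,0]'

```text
time: 39.1
tool_pos: [0.5157, -0.2365, 0.2298]
tool_rot: [3.141, -0.003, -0.148]
contact_force: [0.5, 0.3, 0.3]
opening: 0.0917
```

jog_arm --deltas '[-0.4,0.3,0,0,0,0,-0.7,0.6,0,0,0,0,-0.8,0.9,0,0,0,0,-0.8,1,0,0,0,0,-0.8,1,0,0,0,0]'

```text
time: 39.52
tool_pos: [0.4361, -0.1354, 0.2274]
tool_rot: [-3.141, -0.001, -0.144]
contact_force: [0.8, -0.6, 0.6]
opening: 0.092
```

```bash
python3 - <<'E'
from h import *
import pickle
o=robot.observe();print(o['tool_pos'],o['tool_rot'],o['opening'],o['contact_force'])
P=robot.camera_params("wrist");pickle.dump(P,open("w9.pkl","wb"))
a=robot.read_camera("wrist")[:,:,::-1]; t=robot.read_camera("top")[:,:,::-1]
b=np.zeros((600,800,3),np.uint8)
b[:320,:]=cv2.resize(a[:224],(800,320),interpolation=cv2.INTER_AREA)
b[320:600,:]=cv2.resize(np.clip(t[130:319,30:460]*1.7,0,255).astype(np.uint8),None,fx=800/430,fy=800/430)[:280,:800]
cv2.imwrite("pics/m9.png",b)
E
```

```text
[ 0.43611724 -0.13541214  0.22737076] [-3.14133540e+00 -8.83347190e-04 -1.44084688e-01] 0.09195037571709413 [ 0.77495902 -0.63036462  0.58510474]
```

View pics/m9.png

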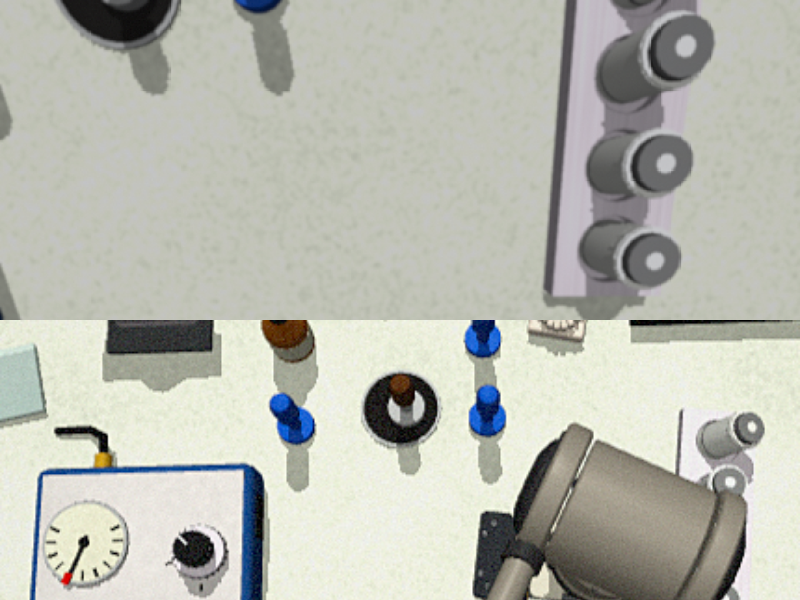

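```bash
python3 - <<'E'
from h import *
import pickle
np.set_printoptions(precision=4,suppress=True)
T=robot.camera_params("top");P=pickle.load(open("w9.pkl","rb"))
k=430/800
for n,p in(("cap1",(748,428)),("cap2",(730,481))): print(n,w(T,30+p[0]*k,130+(p[1]-320)*k,.09))
print("foot1 edge",w(T,30+704*k,130+(443-320)*k,.02))
for X in((.615,-.341,.09),(.615,-.341,.01),(.5495,-.3318,.09)):
    p=px(T,X); print("exp",X,(p[0]-30)/k,(p[1]-130)/k+320)
for n,p in(("c2",(686,46)),("c3",(667,163)),("c4",(655,260))): print(n,w(P,p[0]*.7,p[1]*.7,.09))
print("tool",w(T,30+402*k,130+(382-320)*k,.113),w(T,30+406*k,130+(407-320)*k,.017),"rest",w(T,30+401*k,130+(408-320)*k,.003))
E
```

```text
cap1 [ 0.6145 -0.3591  0.09  ]
cap2 [ 0.5538 -0.333   0.09  ]
foot1 edge [ 0.6152 -0.3251  0.02  ]
exp (0.615, -0.341, 0.09) 732.0831631495801 428.1401611135676
exp (0.615, -0.341, 0.01) 715.0825561964209 444.67250141275133
exp (0.5495, -0.3318, 0.09) 729.3013071936174 484.80627253897467
c2 [ 0.5521 -0.3337  0.09  ]
c3 [ 0.4843 -0.3224  0.09  ]
c4 [ 0.4213 -0.3144  0.09  ]
tool [0.6763 0.0319 0.113 ] [0.6744 0.034  0.017 ] rest [0.6774 0.0411 0.003 ]
```

jog_arm --deltas '[0.3,-0.3,0,0,0,0,0.6,-0.6,0,0,0,0,0.9,-0.9,0,0,0,0,0.9,-1,0,0,0,0,0.9,-1,0,0,0,0]'

```text
time: 40.03
tool_pos: [0.5278, -0.2418, 0.2246]
tool_rot: [3.141, 0.002, -0.15]
contact_force: [-0.8, 0.4, -0.6]
opening: 0.0922
```

jog_arm --deltas '[0.3,-0.3,0,0,0,0,0.6,-0.6,0,0,0,0,0.89,-0.9,0,0,0,0,0.89,-1,0,0,0,0,0.89,-1,0,0,0,0]'

```text
time: 40.45
tool_pos: [0.6156, -0.3406, 0.2236]
tool_rot: [-3.141, 0.003, -0.149]
contact_force: [0.0, -1.4, 0.5]
opening: 0.0917
```

jog_arm --deltas '[0,-0.12,-0.3,0,0,0,0,-0.12,-0.6,0,0,0,0,-0.12,-0.9,0,0,0,0,-0.12,-1,0,0,0,0,-0.12,-1,0,0,0]'

```text
time: 40.87
tool_pos: [0.6138, -0.3479, 0.124]
tool_rot: [-3.138, 0.006, -0.146]
contact_force: [0.4, 1.2, -0.2]
opening: 0.0917
```

jog_arm --deltas '[0,0,-0.25,0,0,0,0,0,-0.5,0,0,0,0,0,-0.75,0,0,0,0,0,-0.95,0,0,0,0,0,-0.95,0,0,0]'

```text
time: 41.28
tool_pos: [0.6143, -0.3483, 0.0297]
tool_rot: [-3.139, 0.004, -0.146]
contact_force: [-0.9, -0.5, 0.1]
opening: 0.0919
```

jog_arm --deltas '[0,0,0,0,0,0,0,0,0,0,0,0,0,0,0,0,0,0,0,0,0,0,0,0,0,0,0,0,0,0]' --claw 0.35

```text
time: 41.7
tool_pos: [0.6163, -0.35, 0.0335]
tool_rot: [3.14, -0.002, -0.146]
contact_force: [1.4, -0.4, 0.8]
opening: 0.0629
```

jog_arm --deltas '[0,0,0,0,0,0,0,0,0,0,0,0,0,0,0,0,0,0,0,0,0,0,0,0,0,0,0,0,0,0]'

```text
time: 42.12
tool_pos: [0.6162, -0.3512, 0.0333]
tool_rot: [3.139, -0.003, -0.147]
contact_force: [-1.0, -5.5, 6.0]
opening: 0.0553
```

jog_arm --deltas '[0,0,0,0,0,0,0,0,0,0,0,0,0,0,0,0,0,0]'

```text
time: 42.37
tool_pos: [0.6162, -0.3512, 0.0333]
tool_rot: [3.139, -0.003, -0.147]
contact_force: [-2.1, -4.9, 6.4]
opening: 0.0548
```

jog_arm --deltas '[0,0,0.06,0,0,0,0,0,0.15,0,0,0,0,0,0.25,0,0,0,0,0,0.3,0,0,0,0,0,0.3,0,0,0]'

```text
time: 42.78
tool_pos: [0.6165, -0.3497, 0.0637]
tool_rot: [3.141, -0.002, -0.146]
contact_force: [0.4, 0.3, -1.5]
opening: 0.0438
```

```bash
python3 - <<'E'
from h import *
import pickle
o=robot.observe();print(o['tool_pos'],o['tool_rot'],o['opening'],o['contact_force'])
P=robot.camera_params("wrist");pickle.dump(P,open("w10.pkl","wb"))
a=robot.read_camera("wrist")[:,:,::-1]; s=robot.read_camera("scene")[:,:,::-1]; t=robot.read_camera("top")[:,:,::-1]
b=np.zeros((600,800,3),np.uint8)
b[:200,:350]=cv2.resize(a[220:340,170:380],(350,200),interpolation=cv2.INTER_CUBIC)
S=robot.camera_params("scene");c=px(S,(.615,-.341,.06)).astype(int);print(c)
b[200:600,:400]=cv2.resize(np.clip(s[c[1]-40:c[1]+40,c[0]-40:c[0]+40]*1.5,0,255).astype(np.uint8),(400,400),interpolation=cv2.INTER_CUBIC)
b[200:600,400:]=cv2.resize(np.clip(t[150:250,370:470]*1.7,0,255).astype(np.uint8),(400,400),interpolation=cv2.INTER_CUBIC)
cv2.imwrite("pics/m10.png",b)
E
```

```text
[ 0.61647912 -0.34972346  0.06367608] [ 3.14060741e+00 -2.26087266e-03 -1.46140430e-01] 0.04379710515077018 [ 0.36391292  0.30273374 -1.45103461]
[151 205]
```

View pics/m10.png

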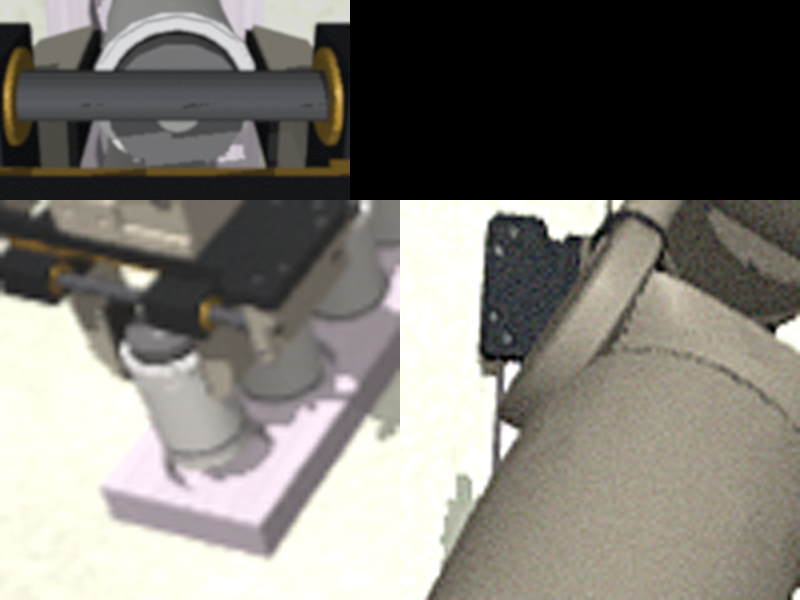

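```bash
python3 - <<'E'
from h import *
S=robot.camera_params("scene")
f=lambda X:((px(S,X)-[111,165])*5+[0,200]).round()
for y in(-.3497,-.345):
  for x in(.61,.616,.622): print(x,y,[f((x,y,z)) for z in(.03,.045,.10,.115)])
E
```

```text
0.61 -0.3497 [array([203., 435.]), array([196., 414.]), array([170., 334.]), array([163., 312.])]
0.616 -0.3497 [array([199., 443.]), array([192., 423.]), array([165., 343.]), array([158., 320.])]
0.622 -0.3497 [array([194., 452.]), array([187., 431.]), array([160., 351.]), array([152., 328.])]
0.61 -0.345 [array([212., 436.]), array([205., 415.]), array([179., 336.]), array([172., 313.])]
0.616 -0.345 [array([207., 444.]), array([201., 424.]), array([174., 344.]), array([167., 321.])]
0.622 -0.345 [array([203., 453.]), array([196., 432.]), array([169., 352.]), array([162., 329.])]
```

jog_arm --deltas '[0,0,0.1,0,0,0,0,0,0.2,0,0,0,0,0.04,0.2,0,0,0,0,0.08,0.2,0,0,0,0,0.08,0.2,0,0,0]'

```text
time: 43.35
tool_pos: [0.6158, -0.3405, 0.082]
tool_rot: [-3.141, 0.0, -0.146]
contact_force: [0.5, 0.9, -2.3]
opening: 0.0443
```

jog_arm --deltas '[0,0,-0.08,0,0,0,0,0,-0.16,0,0,0,0,0,-0.22,0,0,0,0,0,-0.27,0,0,0,0,0,-0.27,0,0,0]'

```text
time: 43.77
tool_pos: [0.6147, -0.3411, 0.0525]
tool_rot: [-3.14, 0.003, -0.147]
contact_force: [-1.2, 0.3, -2.2]
opening: 0.0444
```

jog_arm --deltas '[0,0,-0.04,0,0,0,0,0,-0.08,0,0,0,0,0,-0.1,0,0,0,0,0,-0.1,0,0,0]'

```text
time: 44.1
tool_pos: [0.6154, -0.3415, 0.0442]
tool_rot: [-3.141, 0.001, -0.147]
contact_force: [-0.4, -0.2, -1.1]
opening: 0.0447
```

jog_arm --deltas '[0,0,-0.03,0,0,0,0,0,-0.06,0,0,0,0,0,-0.06,0,0,0]'

```text
time: 44.35
tool_pos: [0.6168, -0.3399, 0.041]
tool_rot: [-3.14, -0.002, -0.146]
contact_force: [-1.4, 5.3, 7.8]
opening: 0.0435
```

jog_arm --deltas '[0,0,-0.02,0,0,0,0,0,-0.02,0,0,0]'

```text
time: 44.52
tool_pos: [0.6172, -0.3397, 0.0401]
tool_rot: [-3.14, -0.003, -0.146]
contact_force: [-1.7, 8.4, 14.0]
opening: 0.0437
```

```bash
python3 - <<'E'
from h import *
o=robot.observe();print(o['tool_pos'],o['opening'],o['contact_force'],o['torque'])
S=robot.camera_params("scene"); s=robot.read_camera("scene")[:,:,::-1]
cv2.imwrite("pics/s11_raw.png",s)
# coarse text dump of brightness around capsule1 (scene, 3x)
g=cv2.cvtColor(s,cv2.COLOR_BGR2GRAY)[188:236,128:172]
for r in g[::2]: print("".join(" .:-=+*#%@"[int(v)*10//256] for v in r))
E
```

```text
[ 0.6171685  -0.33973093  0.0401111 ] 0.043706440778795125 [-1.74092938  8.41495156 13.96296859] [1.75620709 0.46503268 0.09271649]
:::::::::::::--====-:.......................
.....:::::::::::--:.........................
..--::::::...::::...........................
+**+-:::::.. ...:............--::....:::....
****+-:::-.....::............:::::::::------
*****+-::--...:---:.............:::::.:-----
******+=---:.==---------::.....::::::::----:
*#****+==---:+*=:::::::::...:::::::::::-----
********+=---:=+*+-:::--++++=----:::::::::--
***********+=:.==+++++++====-------:::------
*************++========+++===-----=---------
****************+=============--------------
*****************===============----:-------
****************+--==============---:----+**
***************+-:--=============----+******
***************+-:=+=============---+*****+=
****************+-----=========--=+******+--
***+++************++====---==+++*******+=---
***+=======+++************************+=-:::
****+==============+++***************=-:-::-
*****+=====================+++*****+=-:-::=*
***********++======================-:-:--+**
*******************++==============--:--+***
*************************+*+=======---=*****
```

```bash
python3 - <<'E'
from h import *
S=robot.camera_params("scene")
f=lambda X:(px(S,X)-[128,188]).round(1)
print("recess rim front/left/right/back",[f((.615+a,-.342+b,.025)) for a,b in((.027,0),(0,-.027),(0,.027),(-.027,0))])
for z in(.01,.025): print("foot z",z,[f((.616+a,-.340+b,z)) for a,b in((.022,0),(0,-.022),(0,.022))])
for z in(.081,.096): print("rim z",z,[f((.616+a,-.340+b,z)) for a,b in((.023,0),(0,-.023),(0,.023))])
s=cv2.imread("pics/s11_raw.png");g=cv2.cvtColor(s,cv2.COLOR_BGR2GRAY)[206:228,138:164]
for r in g: print(" ".join(f"{v:3d}" for v in r))
E
```

```text
recess rim front/left/right/back [array([22. , 34.8]), array([16.2, 25.9]), array([36.3, 28.3]), array([30.2, 19.7])]
foot z 0.01 [array([24.7, 37.8]), array([20. , 30.5]), array([36.2, 32.5])]
foot z 0.025 [array([23.4, 33.7]), array([18.6, 26.5]), array([35. , 28.5])]
rim z 0.081 [array([17.9, 18.2]), array([12.8, 10.6]), array([30.6, 12.7])]
rim z 0.096 [array([16.4, 13.7]), array([11.3,  6.2]), array([29.3,  8.2])]
165 136 103  68  46 104 124 130 139 142 141 148 152 140 125 126 121 112  95  94 100 100 101 101  84  68
177 168 142  99  52  74 105 119 124 126 126 131 132 125 121 119 117 116  97  78  92 101 100 101  89  71
175 178 172 148 135 121 112 113 118 120 126 125 123 131 134 129 124 119 109  97  98 101 101 100 105  84
176 178 176 166 163 158 126 110 116 119 122 123 127 133 131 125 123 118 115  93  93 101 102 101 105  89
176 176 171 166 165 163 138 114 113 117 120 121 124 125 123 121 121 118 115 103  84  92 101 101  96  83
177 171 166 166 164 161 140 115 112 116 119 119 121 120 121 121 120 118 116 113 100  98  97  91  84  77
174 166 165 165 162 162 155 124 109 115 118 120 121 1
[... 910 characters left out ...]
 136 111 102 110 103  93  91 100 105 100 100  96  91  97 113 132 153 159 159
161 162 164 161 159 159 159 157 147 136 124 115 106 104 102 102 100 103 118 128 140 149 156 160 159 159
158 163 163 159 159 159 161 160 161 157 150 148 147 143 143 143 144 146 151 158 160 159 160 160 159 160
126 134 139 147 156 161 161 161 160 160 160 160 160 158 159 159 161 162 161 162 159 159 160 159 159 161
106 109 113 117 124 132 139 148 158 162 159 160 160 160 159 160 162 162 161 159 159 160 160 160 160 162
104 105 106 106 105 107 113 118 124 131 133 145 158 160 160 162 162 161 160 159 159 160 160 161 161 162
106 105 106 106 107 105 104 106 105 109 109 116 124 131 134 147 158 160 160 160 160 160 161 161 161 161
```

jog_arm --deltas '[0,0,0.02,0,0,0,0,0,0.02,0,0,0]'

```text
time: 44.73
tool_pos: [0.6162, -0.3416, 0.0401]
tool_rot: [3.141, -0.002, -0.146]
contact_force: [-2.7, 3.6, 9.7]
opening: 0.0435
```

jog_arm --deltas '[0,0,0,0,0,0,0,0,0,0,0,0,0,0,0,0,0,0,0,0,0,0,0,0,0,0,0,0,0,0]' --claw 1

```text
time: 45.15
tool_pos: [0.6155, -0.3418, 0.0384]
tool_rot: [-3.142, 0.0, -0.147]
contact_force: [0.6, 0.6, -0.3]
opening: 0.0722
```

jog_arm --deltas '[0,0,0.3,0,0,0,0,0,0.6,0,0,0,0,0,0.9,0,0,0,0,0,1,0,0,0]'

```text
time: 45.48
tool_pos: [0.6174, -0.343, 0.1442]
tool_rot: [3.138, -0.007, -0.147]
contact_force: [0.3, -0.1, 0.9]
opening: 0.0913
```

jog_arm --deltas '[0,0.3,0.3,0,0,0,0,0.6,0.5,0,0,0,0,0.9,0.5,0,0,0,0,1,0.5,0,0,0,0,1,0.5,0,0,0]'

```text
time: 45.9
tool_pos: [0.6158, -0.2389, 0.1889]
tool_rot: [-3.141, 0.0, -0.143]
contact_force: [0.7, 1.1, -0.6]
opening: 0.0915
```

jog_arm --deltas '[0,0.3,0,0,0,0,0,0.6,0,0,0,0,0,0.9,0,0,0,0,0,1,0,0,0,0,0,1,0,0,0,0]'

```text
time: 46.32
tool_pos: [0.6156, -0.1404, 0.188]
tool_rot: [-3.141, 0.002, -0.144]
contact_force: [1.0, -0.0, 0.7]
opening: 0.0916
```

```bash
cat >> h.py <<'E'
def caps(cam="top",z=.09,cs=((.615,-.341),(.553,-.333),(.4843,-.3224),(.4213,-.3144))):
    """grey cap discs near the expected spots: template-match a rendered disc (grey 18 mm radius, white 5 mm dot)"""
    P=robot.camera_params(cam); im=cv2.cvtColor(robot.read_camera(cam),cv2.COLOR_RGB2GRAY).astype(np.float32)
    s=.0005; n=81; out=[]
    for c in cs:
        k=np.arange(n)-n//2
        uv=np.array([[px(P,(c[0]+i*s,c[1]+j*s,z)) for j in k] for i in k],np.float32)
        p=cv2.remap(im,uv[...,0],uv[...,1],cv2.INTER_CUBIC) # 40 mm patch
        out.append(p)
    return out
E
python3 - <<'E'
from h import *
o=robot.observe();print(o['tool_pos'],o['contact_force'])
T=robot.camera_params("top"); t=robot.read_camera("top")[:,:,::-1]; cv2.imwrite("pics/t12_raw.png",t)
g=cv2.GaussianBlur(cv2.cvtColor(t,cv2.COLOR_BGR2GRAY),(3,3),0)
for X in((.615,-.341,.09),(.553,-.333,.09),(.4843,-.3224,.09),(.4213,-.3144,.09)):
    c=px(T,X); u,v=c.round().astype(int); p=g[v-14:v+15,u-14:u+15]
    print(X,c.round(1)); print("\n".join(" ".join(f"{a:3d}" for a in r) for r in p[::1]) if X[0]>.6 else "")
E
```

```text
[ 0.61560062 -0.14041675  0.18795931] [ 0.96212417 -0.01808612  0.68999564]
(0.615, -0.341, 0.09) [423.5 188.1]
151 152 152 152 152 152 151 151 151 150 149 151 152 152 152 153 152 152 152 152 152 152 152 151 151 150 150 149 149
151 152 153 153 153 152 151 151 151 150 149 150 151 152 152 153 153 152 152 151 150 152 152 151 150 150 150 150 149
151 152 152 153 153 152 151 150 150 151 151 151 151 152 152 152 152 153 153 150 149 151 151 150 149 149 150 151 149
152 152 152 153 153 153 152 150 149 151 153 153 152 152 152 151 151 152 152 150 149 151 150 148 147 148 150 150 150
152 152 152 152 152 152 151 150 151 152 153 154 154 154 154 152 150 151 151 150 150 151 150 149 148 149 150 149 149
152 151 151 152 152 151 151 152 153 154 154 153 152 151 151 150 151 152 152 152 153 153 152 151 151 151 150 149 149
152 151 151 152 152 152 153 155 154 153 149 142 137 132 131 135 142 149 152 153 154 154 153 151 151 152 151 150 150
153 153 152 152 152 154 154 152 147 138 126 116 110 105 104 108 118 130 141 149 153 154 153 152 152 153 152 151 151
154 154 152 150 153 155 147 131 120 111  99  92  90  90  91 
[... 1789 characters left out ...]
53 152
 75  75  74  72  73  75  84  97 101 100  99  97  91  86  87  93 103 108 117 140 154 154 152 152 153 153 153 153 152
 75  75  75  74  73  72  74  81  85  88  96 102 102 100  99 102 104  99 110 139 154 154 153 153 153 152 152 152 152
 75  75  75  74  73  72  72  73  72  73  79  84  85  83  84  96 102  94 109 141 153 153 153 152 153 152 152 152 152
 70  74  75  73  72  72  71  70  70  68  69  70  69  68  80 107 115 108 125 148 154 153 152 152 152 153 152 152 152
 64  69  73  72  72  71  69  69  70  68  67  67  68  73  95 121 123 126 142 152 154 153 152 152 153 153 152 151 152
(0.553, -0.333, 0.09) [422.4 216.9]

(0.4843, -0.3224, 0.09) [420.4 249.7]

(0.4213, -0.3144, 0.09) [419.3 280.5]
```

jog_arm --deltas '[0.1,0.3,0,0,0,0,0.2,0.6,0,0,0,0,0.3,0.87,0,0,0,0,0.3,0.87,0,0,0,0,0.3,0.87,0,0,0,0]' --claw 0.65

```text
time: 46.78
tool_pos: [0.6461, -0.0557, 0.188]
tool_rot: [3.141, 0.001, -0.146]
contact_force: [-0.5, -0.4, 0.4]
opening: 0.0633
```

jog_arm --deltas '[0.1,0.3,0,0,0,0,0.1,0.5,0,0,0,0,0,0.5,0,0,0,0,-0.2,0.87,0,0,0,0,-0.2,0.87,0,0,0,0]'

```text
time: 47.2
tool_pos: [0.6232, 0.0342, 0.1884]
tool_rot: [-3.14, 0.003, -0.146]
contact_force: [1.2, 1.0, 0.1]
opening: 0.0599
```

```bash
python3 - <<'E'
from h import *
o=robot.observe();print(o['tool_pos'],o['tool_rot'])
for n in("wrist","top"):
    P=robot.camera_params(n); im=robot.read_camera(n); cv2.imwrite(f"pics/{n}13.png",im[:,:,::-1])
    h=cv2.cvtColor(im,cv2.COLOR_RGB2HSV); m=((h[...,0]<16)&(h[...,1]>90)&(h[...,2]<150)).astype(np.uint8)
    nn,l,st,ce=cv2.connectedComponentsWithStats(m)
    for i in range(1,nn):
        if st[i,4]>40: print(n,st[i],ce[i].round(1),w(P,*ce[i],.1).round(4))
    print("exp top",px(P,(.675,.033,.115)).round(1),"foot",px(P,(.675,.033,.017)).round(1))
E
```

```text
[0.62317674 0.03416155 0.18837749] [-3.14048156  0.00332322 -0.14614051]
wrist [  53   19   69   70 2870] [90.3 55.3] [0.7568 0.1534 0.1   ]
wrist [130  56  15  36  80] [139.8  75.6] [0.7376 0.1203 0.1   ]
wrist [248 126  33  36 874] [263.9 142.7] [0.6746 0.0349 0.1   ]
exp top [265.7 143. ] foot [268.1 137.4]
exp top [245.5 163.7] foot [248.7 176.5]
```

jog_arm --deltas '[0.25,0,0,0,0,0,0.52,0,0,0,0,0,0.52,0,0,0,0,0,0.52,0,0,0,0,0]'

```text
time: 47.63
tool_pos: [0.6785, 0.0297, 0.1875]
tool_rot: [3.141, 0.001, -0.149]
contact_force: [-0.3, 0.1, 0.6]
opening: 0.0597
```

jog_arm --deltas '[0,0,-0.25,0,0,0,0,0,-0.5,0,0,0,0,0,-0.75,0,0,0,0,0,-0.9,0,0,0,0,0,-1,0,0,0]'

```text
time: 48.05
tool_pos: [0.676, 0.0309, 0.0866]
tool_rot: [3.141, 0.004, -0.148]
contact_force: [0.0, -0.5, -0.6]
opening: 0.0596
```

jog_arm --deltas '[0,0,-0.15,0,0,0,0,0,-0.3,0,0,0,0,0,-0.38,0,0,0,0,0,-0.38,0,0,0,0,0,-0.38,0,0,0]'

```text
time: 48.47
tool_pos: [0.6777, 0.0318, 0.0513]
tool_rot: [3.141, -0.0, -0.147]
contact_force: [0.4, -0.1, -0.5]
opening: 0.0596
```

jog_arm --deltas '[0,0,0,0,0,0,0,0,0,0,0,0,0,0,0,0,0,0,0,0,0,0,0,0,0,0,0,0,0,0]' --claw 0.15 --newtons 45

```text
time: 48.88
tool_pos: [0.6779, 0.0324, 0.0513]
tool_rot: [3.142, -0.001, -0.146]
contact_force: [-0.7, -0.5, -0.8]
opening: 0.0311
```

jog_arm --deltas '[0,0,0,0,0,0,0,0,0,0,0,0,0,0,0,0,0,0]'

```text
time: 49.13
tool_pos: [0.6778, 0.0325, 0.0511]
tool_rot: [-3.142, -0.0, -0.146]
contact_force: [-0.1, 1.4, 1.2]
opening: 0.0275
```

jog_arm --deltas '[0,0,0.15,0,0,0,0,0,0.4,0,0,0,0,0,0.7,0,0,0,0,0,0.9,0,0,0,0,0,0.9,0,0,0]'

```text
time: 49.55
tool_pos: [0.68, 0.0323, 0.1456]
tool_rot: [-3.141, -0.008, -0.146]
contact_force: [1.1, -0.5, -1.6]
opening: 0.0274
```

jog_arm --deltas '[0,0,0.25,0,0,0,0,0,0.4,0,0,0,0,0,0.4,0,0,0,0,0,0.4,0,0,0]'

```text
time: 49.88
tool_pos: [0.6774, 0.0324, 0.1795]
tool_rot: [3.141, 0.001, -0.146]
contact_force: [-0.4, -0.0, -4.5]
opening: 0.0271
```

jog_arm --deltas '[-0.05,-0.25,0,0,0,0,-0.1,-0.5,0,0,0,0,-0.13,-0.8,0,0,0,0,-0.15,-1,0,0,0,0,-0.15,-1,0,0,0,0]'

```text
time: 50.3
tool_pos: [0.661, -0.0721, 0.1776]
tool_rot: [3.14, 0.005, -0.151]
contact_force: [0.2, -0.0, -3.2]
opening: 0.0275
```

jog_arm --deltas '[-0.05,-0.3,0,0,0,0,-0.1,-0.6,0,0,0,0,-0.13,-0.8,0,0,0,0,-0.15,-1,0,0,0,0,-0.15,-1,0,0,0,0]'

```text
time: 50.72
tool_pos: [0.6461, -0.1712, 0.1779]
tool_rot: [3.141, 0.004, -0.15]
contact_force: [-0.0, -0.3, -3.5]
opening: 0.0274
```

jog_arm --deltas '[-0.05,-0.3,0,0,0,0,-0.1,-0.6,0,0,0,0,-0.13,-0.8,0,0,0,0,-0.15,-1,0,0,0,0,-0.15,-1,0,0,0,0]'

```text
time: 51.13
tool_pos: [0.6312, -0.2708, 0.178]
tool_rot: [3.141, 0.003, -0.15]
contact_force: [0.1, 0.7, -3.1]
opening: 0.0275
```

jog_arm --deltas '[-0.05,-0.3,0,0,0,0,-0.1,-0.6,0,0,0,0,-0.15,-0.74,0,0,0,0,-0.15,-0.74,0,0,0,0,-0.15,-0.74,0,0,0,0]'

```text
time: 51.55
tool_pos: [0.6172, -0.341, 0.179]
tool_rot: [-3.14, 0.002, -0.148]
contact_force: [-0.3, -0.0, -3.3]
opening: 0.0276
```

jog_arm --deltas '[0,0,-0.1,0,0,0,0,0,-0.2,0,0,0,0,0,-0.28,0,0,0,0,0,-0.33,0,0,0,0,0,-0.35,0,0,0]'

```text
time: 51.97
tool_pos: [0.6173, -0.3404, 0.1439]
tool_rot: [-3.14, 0.003, -0.146]
contact_force: [-0.1, 0.8, -2.7]
opening: 0.0272
```

jog_arm --deltas '[0,0,-0.02,0,0,0,0,0,-0.04,0,0,0,0,0,-0.06,0,0,0,0,0,-0.07,0,0,0,0,0,-0.08,0,0,0]'

```text
time: 52.38
tool_pos: [0.6177, -0.3418, 0.138]
tool_rot: [3.141, -0.0, -0.147]
contact_force: [-0.5, 0.0, 4.9]
opening: 0.0278
```

jog_arm --deltas '[0,0,-0.01,0,0,0,0,0,-0.02,0,0,0,0,0,-0.03,0,0,0,0,0,-0.04,0,0,0,0,0,-0.05,0,0,0]'

```text
time: 52.8
tool_pos: [0.6181, -0.3419, 0.1352]
tool_rot: [3.14, -0.003, -0.146]
contact_force: [-1.5, 1.0, 7.5]
opening: 0.0275
```

jog_arm --deltas '[0,0,-0.01,0,0,0,0,0,-0.02,0,0,0,0,0,-0.03,0,0,0,0,0,-0.03,0,0,0]'

```text
time: 53.13
tool_pos: [0.6181, -0.3419, 0.132]
tool_rot: [3.14, -0.002, -0.146]
contact_force: [-1.7, 1.9, 5.8]
opening: 0.0272
```

jog_arm --deltas '[0,0,-0.01,0,0,0,0,0,-0.02,0,0,0,0,0,-0.03,0,0,0,0,0,-0.03,0,0,0]'

```text
time: 53.47
tool_pos: [0.6182, -0.342, 0.13]
tool_rot: [3.14, -0.003, -0.146]
contact_force: [-3.2, 1.0, 10.3]
opening: 0.0273
```

jog_arm --deltas '[0,0,-0.01,0,0,0,0,0,-0.02,0,0,0,0,0,-0.02,0,0,0]'

```text
time: 53.72
tool_pos: [0.6186, -0.3421, 0.1299]
tool_rot: [3.139, -0.005, -0.146]
contact_force: [-4.1, 3.0, 17.6]
opening: 0.0273
```

jog_arm --deltas '[0,0,0.1,0,0,0,0,0,0.25,0,0,0,0,0,0.25,0,0,0,0,0,0.25,0,0,0]'

```text
time: 54.05
tool_pos: [0.6181, -0.342, 0.1505]
tool_rot: [3.141, -0.002, -0.146]
contact_force: [0.8, 0.6, -2.4]
opening: 0.0276
```

jog_arm --deltas '[-0.3,0.04,0,0,0,0,-0.55,0.08,0,0,0,0,-0.63,0.08,0,0,0,0,-0.63,0.08,0,0,0,0,-0.63,0.08,0,0,0,0]'

```text
time: 54.47
tool_pos: [0.5548, -0.3339, 0.1496]
tool_rot: [-3.142, -0.0, -0.147]
contact_force: [-0.1, 0.8, -2.6]
opening: 0.0276
```

jog_arm --deltas '[0,0,-0.03,0,0,0,0,0,-0.06,0,0,0,0,0,-0.09,0,0,0,0,0,-0.11,0,0,0,0,0,-0.12,0,0,0]'

```text
time: 54.88
tool_pos: [0.5551, -0.3335, 0.1378]
tool_rot: [3.142, -0.0, -0.146]
contact_force: [-0.9, 1.5, 4.7]
opening: 0.0275
```

jog_arm --deltas '[0,0,-0.01,0,0,0,0,0,-0.02,0,0,0,0,0,-0.03,0,0,0,0,0,-0.04,0,0,0,0,0,-0.05,0,0,0]'

```text
time: 55.3
tool_pos: [0.5552, -0.3336, 0.1346]
tool_rot: [3.141, -0.002, -0.146]
contact_force: [-0.9, 2.7, 6.8]
opening: 0.0271
```

jog_arm --deltas '[0,0,-0.01,0,0,0,0,0,-0.02,0,0,0,0,0,-0.03,0,0,0,0,0,-0.04,0,0,0]'

```text
time: 55.63
tool_pos: [0.5552, -0.3336, 0.1305]
tool_rot: [3.141, -0.002, -0.146]
contact_force: [-2.0, 2.1, 7.1]
opening: 0.0273
```

Last bit on capsule 2, then on to capsule 3.

jog_arm --deltas '[0,0,-0.01,0,0,0,0,0,-0.02,0,0,0,0,0,-0.03,0,0,0,0,0,-0.03,0,0,0]'

```text
time: 55.97
tool_pos: [0.5556, -0.3338, 0.1299]
tool_rot: [3.14, -0.004, -0.146]
contact_force: [-4.9, 5.1, 17.7]
opening: 0.0272
```

jog_arm --deltas '[0,0,0.1,0,0,0,0,0,0.25,0,0,0,0,0,0.25,0,0,0,0,0,0.25,0,0,0]'

```text
time: 56.3
tool_pos: [0.5551, -0.334, 0.1513]
tool_rot: [3.141, -0.002, -0.146]
contact_force: [-0.0, -0.1, -3.1]
opening: 0.0269
```

jog_arm --deltas '[-0.3,0.05,0,0,0,0,-0.6,0.1,0,0,0,0,-0.67,0.1,0,0,0,0,-0.67,0.1,0,0,0,0,-0.67,0.1,0,0,0,0]'

```text
time: 56.72
tool_pos: [0.4879, -0.3239, 0.1506]
tool_rot: [3.142, -0.0, -0.147]
contact_force: [0.7, 0.2, -2.9]
opening: 0.028
```

jog_arm --deltas '[0,0,-0.03,0,0,0,0,0,-0.06,0,0,0,0,0,-0.09,0,0,0,0,0,-0.11,0,0,0,0,0,-0.12,0,0,0]'

```text
time: 57.13
tool_pos: [0.4878, -0.3234, 0.138]
tool_rot: [-3.141, 0.001, -0.146]
contact_force: [0.0, -0.2, 2.4]
opening: 0.0275
```

jog_arm --deltas '[0,0,-0.01,0,0,0,0,0,-0.02,0,0,0,0,0,-0.03,0,0,0,0,0,-0.04,0,0,0,0,0,-0.05,0,0,0]'

```text
time: 57.55
tool_pos: [0.4881, -0.3236, 0.1354]
tool_rot: [3.141, -0.002, -0.146]
contact_force: [-2.1, 3.0, 7.7]
opening: 0.0274
```

jog_arm --deltas '[0,0,-0.01,0,0,0,0,0,-0.02,0,0,0,0,0,-0.03,0,0,0,0,0,-0.04,0,0,0]'

```text
time: 57.88
tool_pos: [0.4881, -0.3236, 0.1314]
tool_rot: [3.141, -0.002, -0.146]
contact_force: [-2.7, 3.7, 7.3]
opening: 0.0271
```

jog_arm --deltas '[0,0,-0.01,0,0,0,0,0,-0.02,0,0,0,0,0,-0.03,0,0,0,0,0,-0.03,0,0,0]'

```text
time: 58.22
tool_pos: [0.4883, -0.3238, 0.1299]
tool_rot: [3.14, -0.003, -0.146]
contact_force: [-3.6, 3.6, 16.0]
opening: 0.0273
```

jog_arm --deltas '[0,0,0.1,0,0,0,0,0,0.25,0,0,0,0,0,0.25,0,0,0,0,0,0.25,0,0,0]'

```text
time: 58.55
tool_pos: [0.4881, -0.324, 0.1524]
tool_rot: [3.14, -0.002, -0.146]
contact_force: [0.3, 0.5, -3.3]
opening: 0.0277
```

jog_arm --deltas '[-0.3,0.05,0,0,0,0,-0.6,0.09,0,0,0,0,-0.64,0.09,0,0,0,0,-0.64,0.09,0,0,0,0,-0.64,0.09,0,0,0,0]'

```text
time: 58.97
tool_pos: [0.424, -0.3149, 0.1516]
tool_rot: [3.141, -0.0, -0.147]
contact_force: [0.4, -0.8, -3.0]
opening: 0.0277
```

jog_arm --deltas '[0,0,-0.03,0,0,0,0,0,-0.06,0,0,0,0,0,-0.09,0,0,0,0,0,-0.11,0,0,0,0,0,-0.12,0,0,0]'

```text
time: 59.38
tool_pos: [0.4237, -0.3144, 0.1391]
tool_rot: [-3.141, 0.001, -0.146]
contact_force: [-0.7, -0.4, -2.4]
opening: 0.0279
```

jog_arm --deltas '[0,0,-0.01,0,0,0,0,0,-0.02,0,0,0,0,0,-0.03,0,0,0,0,0,-0.04,0,0,0,0,0,-0.05,0,0,0]'

```text
time: 59.8
tool_pos: [0.424, -0.3148, 0.1362]
tool_rot: [3.141, -0.001, -0.146]
contact_force: [-1.8, 1.9, 7.8]
opening: 0.0273
```

jog_arm --deltas '[0,0,-0.01,0,0,0,0,0,-0.02,0,0,0,0,0,-0.03,0,0,0,0,0,-0.04,0,0,0]'

```text
time: 60.13
tool_pos: [0.424, -0.3148, 0.1322]
tool_rot: [3.141, -0.001, -0.146]
contact_force: [-1.1, 2.1, 7.6]
opening: 0.0272
```

jog_arm --deltas '[0,0,-0.01,0,0,0,0,0,-0.02,0,0,0,0,0,-0.03,0,0,0,0,0,-0.03,0,0,0]'

```text
time: 60.47
tool_pos: [0.4242, -0.3148, 0.1299]
tool_rot: [3.14, -0.002, -0.146]
contact_force: [-2.2, 3.4, 11.6]
opening: 0.0275
```

jog_arm --deltas '[0,0,-0.01,0,0,0,0,0,-0.02,0,0,0,0,0,-0.02,0,0,0]'

```text
time: 60.72
tool_pos: [0.4246, -0.3151, 0.1298]
tool_rot: [3.139, -0.004, -0.146]
contact_force: [-5.5, 6.4, 26.2]
opening: 0.0274
```

jog_arm --deltas '[0,0,0.1,0,0,0,0,0,0.35,0,0,0,0,0,0.6,0,0,0,0,0,0.65,0,0,0,0,0,0.65,0,0,0]'

```text
time: 61.13
tool_pos: [0.4245, -0.3154, 0.1924]
tool_rot: [3.139, -0.003, -0.146]
contact_force: [0.2, 0.0, -3.1]
opening: 0.0277
```

jog_arm --deltas '[0.2,0.25,0,0,0,0,0.4,0.5,0,0,0,0,0.55,0.8,0,0,0,0,0.64,0.9,0,0,0,0,0.64,0.9,0,0,0,0]'

```text
time: 61.55
tool_pos: [0.4884, -0.2215, 0.1888]
tool_rot: [-3.139, 0.002, -0.143]
contact_force: [0.3, -0.5, -3.2]
opening: 0.0272
```

jog_arm --deltas '[0.2,0.25,0,0,0,0,0.4,0.5,0,0,0,0,0.55,0.8,0,0,0,0,0.64,0.9,0,0,0,0,0.64,0.9,0,0,0,0]'

```text
time: 61.97
tool_pos: [0.5523, -0.1325, 0.1891]
tool_rot: [-3.141, 0.002, -0.143]
contact_force: [-0.5, 0.5, -2.6]
opening: 0.0271
```

jog_arm --deltas '[0.2,0.25,0,0,0,0,0.4,0.5,0,0,0,0,0.55,0.8,0,0,0,0,0.64,0.9,0,0,0,0,0.64,0.9,0,0,0,0]'

```text
time: 62.38
tool_pos: [0.6163, -0.0434, 0.1892]
tool_rot: [-3.141, 0.001, -0.144]
contact_force: [-0.4, 0.0, -2.2]
opening: 0.0271
```

jog_arm --deltas '[0.2,0.25,0,0,0,0,0.4,0.5,0,0,0,0,0.55,0.8,0,0,0,0,0.64,0.86,0,0,0,0,0.64,0.86,0,0,0,0]'

```text
time: 62.8
tool_pos: [0.6802, 0.0415, 0.1891]
tool_rot: [3.141, 0.001, -0.145]
contact_force: [-0.6, -0.6, -3.5]
opening: 0.0275
```

jog_arm --deltas '[0,0,-0.25,0,0,0,0,0,-0.5,0,0,0,0,0,-0.75,0,0,0,0,0,-0.95,0,0,0,0,0,-1,0,0,0]'

```text
time: 63.22
tool_pos: [0.6762, 0.0386, 0.086]
tool_rot: [3.14, 0.009, -0.149]
contact_force: [-0.4, 0.0, -3.9]
opening: 0.0276
```

jog_arm --deltas '[0,0,-0.12,0,0,0,0,0,-0.22,0,0,0,0,0,-0.29,0,0,0,0,0,-0.33,0,0,0,0,0,-0.35,0,0,0]'

```text
time: 63.63
tool_pos: [0.6796, 0.0412, 0.0556]
tool_rot: [3.141, 0.0, -0.146]
contact_force: [-0.0, -0.5, -2.7]
opening: 0.0277
```

jog_arm --deltas '[0,0,-0.01,0,0,0,0,0,-0.02,0,0,0,0,0,-0.02,0,0,0]'

```text
time: 63.88
tool_pos: [0.6799, 0.0415, 0.0543]
tool_rot: [3.142, -0.001, -0.146]
contact_force: [-0.7, 0.4, -2.3]
opening: 0.0273
```

jog_arm --deltas '[0,0,-0.01,0,0,0,0,0,-0.02,0,0,0,0,0,-0.03,0,0,0,0,0,-0.03,0,0,0]'

```text
time: 64.22
tool_pos: [0.6799, 0.0414, 0.0512]
tool_rot: [-3.142, -0.001, -0.146]
contact_force: [1.1, 0.2, -1.7]
opening: 0.0271
```

jog_arm --deltas '[0,0,0,0,0,0,0,0,0,0,0,0]'

```text
time: 64.38
tool_pos: [0.6799, 0.0414, 0.0512]
tool_rot: [-3.142, -0.001, -0.146]
contact_force: [1.0, 0.3, 0.3]
opening: 0.0273
```

Standing on the mat (load gone). Release, rise, back off, final look.

jog_arm --deltas '[0,0,0,0,0,0,0,0,0,0,0,0,0,0,0,0,0,0,0,0,0,0,0,0,0,0,0,0,0,0]' --claw 0.65

```text
time: 64.8
tool_pos: [0.6797, 0.0414, 0.0509]
tool_rot: [3.141, -0.0, -0.146]
contact_force: [-0.4, -0.1, -0.2]
opening: 0.0559
```

jog_arm --deltas '[0,0,0.2,0,0,0,0,0,0.5,0,0,0,0,0,0.8,0,0,0,0,0,1,0,0,0,0,0,1,0,0,0]'

```text
time: 65.22
tool_pos: [0.6824, 0.0413, 0.1569]
tool_rot: [-3.141, -0.01, -0.146]
contact_force: [0.2, -0.8, 1.1]
opening: 0.0598
```

jog_arm --deltas '[0,0,0.3,0,0,0,-0.2,0,0.6,0,0,0,-0.5,0,0.8,0,0,0,-0.8,0,0.9,0,0,0,-1,0,0.9,0,0,0]'

```text
time: 65.63
tool_pos: [0.5785, 0.0415, 0.2433]
tool_rot: [-3.141, -0.004, -0.146]
contact_force: [-0.5, -0.2, 1.5]
opening: 0.0597
```

jog_arm --deltas '[-0.4,0,0,0,0,0,-0.8,0,0,0,0,0,-1,0,0,0,0,0,-1,0,0,0,0,0]'

```text
time: 65.97
tool_pos: [0.4757, 0.0417, 0.2409]
tool_rot: [3.141, 0.002, -0.146]
contact_force: [1.0, -0.6, 0.9]
opening: 0.0598
```

jog_arm --deltas '[-0.4,0,0,0,0,0,-0.8,0,0,0,0,0,-0.8,0,0,0,0,0,-0.8,0,0,0,0,0]'

```text
time: 66.3
tool_pos: [0.3988, 0.0415, 0.2409]
tool_rot: [3.142, -0.0, -0.146]
contact_force: [0.1, -0.2, 0.7]
opening: 0.0595
```

```bash
python3 - <<'E'
from h import *
o=robot.observe();print(o['time'],o['tool_pos'],o['contact_force'])
t=robot.read_camera("top")[:,:,::-1]; s=robot.read_camera("scene")[:,:,::-1]
b=np.zeros((600,800,3),np.uint8)
e=lambda i:np.clip(i*1.6,0,255).astype(np.uint8)
r=lambda i,wd,h:cv2.resize(i,(wd,h),interpolation=cv2.INTER_CUBIC)
b[:360,:240]=r(e(t[160:310,375:475]),240,360)
b[:360,245:515]=r(e(s[135:255,120:220][:, :90]),270,360)
b[:240,520:800]=r(e(t[205:300,45:175]),280,205*240//205)
b[245:565,520:800]=r(e(s[200:280,265:335]),280,320)
b[365:600,0:515]=r(e(t[120:340,0:480]),515,235)
cv2.imwrite("pics/final.png",b)
E
```

```text
66.3 [0.39881326 0.04148749 0.24086207] [ 0.08496222 -0.18688157  0.67648108]
```

View pics/final.png

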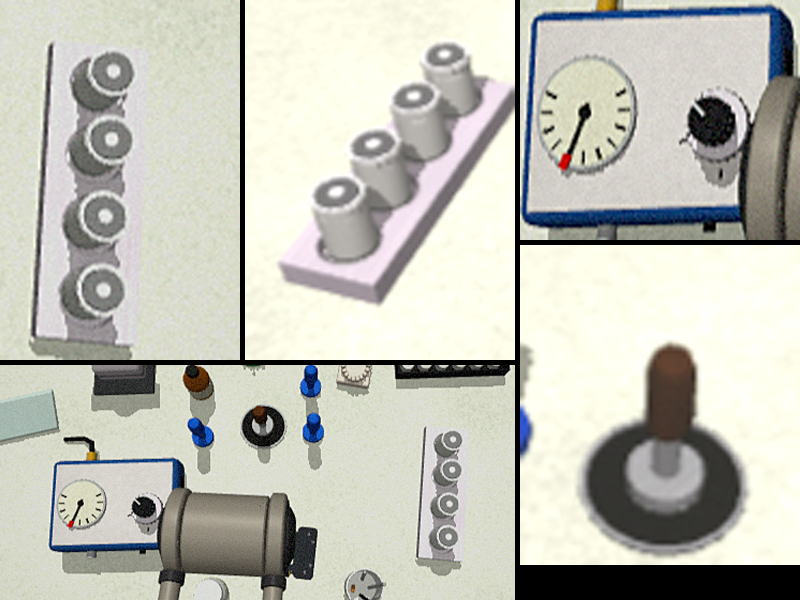

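The final picture shows all four capsules upright with their caps flush, and the needle on the red mark. The tool stands on its mat and the bystanders are in place.

```bash
python3 -c "
from cell import robot
print(robot.hand_in())"
```

```text
the job is handed in; nothing more can be done
None
```

The bench is set up as asked and handed in at about 66 s of the 210 s allowed; the hand-in gave no verdict.

- **Pressure and lock ring:** I turned the knob about 95°, and the needle stands on the red 6 bar mark. Then I turned the ring clockwise until the torque jumped from 0.2 to 0.9 N m, which I took as its stop.
- **Capsules:** All four stand in their own recesses. The final top and scene pictures show them upright.
- **End caps:** I pressed each one in with the upright seating tool. Each went 8 mm down to a hard stop at the same height, and the pictures show them flush.
- **Seating tool:** It stands upright near the middle of its rubber rest. The bystanders I could see in the final picture have not visibly moved.

**What went wrong or disagreed:**
- **Finger length:** The fingertips are about 25 mm higher than the tool data says. My first knob grip closed on nothing and pressed lightly on the knob top, up to about 17 N. I corrected for this in every later move.
- **First capsule:** It caught on the recess rim and tilted as I placed it. I lifted it and set it down again; the cap then appeared within about a pixel of where an upright capsule should be.
- **Lock ring mark:** I judged the ring tight from the torque only. I did not clearly confirm its black line against the panel's second mark.

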